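# Tighten a hooded ring nut with a tommy bar

## Task

Tighten the ring nut of the clamp stand down onto the loose spacer ring beneath it: put the tommy bar in a hole of the nut, swing it clockwise, and move it on to the next hole that the hood leaves open, until the ring is firmly clamped. Feel for it: stop when it is snug, do not strain the bar or crush the ring, and turn the nut only with the bar. Then stand the bar fully home in its rest again and leave the other things on the table alone.

Things in the scene. Friction and masses are not known exactly. Their poses are not given: they have to be found in the camera images.
- clamp_stand: Fixed stand, base plate 160 x 156 x 12 mm. Origin: underside centre, on the nut's axis; z up, -x is the open front. Grey sheet hood over the nut's rear: its top plate (86 to 90 mm above the table) covers local x from -6 to 68 mm, y within 72 mm, side walls at y = +-70 mm. Holes in front of it are free; the bar meets the hood's edge when swung over 60 degrees either side of -x.
- nut_top (a point): Centre of the steel ring nut's upper face, on its axis (nut octagonal, 104 mm across, 24 mm thick). 82 mm above the table at nut turn 0, sinking 2.5 mm per rad tightened. Frame turns with the nut. Eight vertical blind holes, 12 mm wide, 22 mm deep, 1.5 mm chamfer, open upwards on a circle of 38 mm radius, at 0, 45, 90 ... 315 degrees from this frame's x axis.
- ring_nut (a joint): Turn of the nut, rad, growing clockwise seen from above (tightening); start 0 to 0.75. The thread drags with 0.25 N m (6.6 N at a hole moving, 5 N paused) and stays where left. It touches the ring at 2.4 to 2.8 rad: the packing's height varies unseen. Then 0.0025 N m is added per N of clamping: 40 N (0.35 N m, 9 N at a hole) after some 0.25 rad, 80 N at 12 N, 160 N 0.1 rad on.
- spacer_ring: Loose aluminium ring, outside 84 mm, inside 40 mm, 12 mm thick, lying round the column on a black packing block below the nut's thrust washer. Origin: centre of its underside. It is what gets clamped: firmly is 40 N at least, over 160 N crushes it.
- tommy_bar: Loose steel bar, 0.12 kg, 104 mm, upright at the start. Upwards: round tip 10 mm thick, 20 mm long, end tapered; shoulder 20 mm wide, 4 mm thick, which rests on the face when the tip is fully in a hole; square shaft 14 x 14 mm, 80 mm long, sides along its x and y. Origin: centre of the tip's end, z up along the bar.
- bar_mid (a point): Middle of the bar's square shaft, where to grasp it from above: 64 mm above the tip's end, 44 mm above the underside of the shoulder, so 44 mm above the face of nut or rest when seated.
- rest_hole (a point): Mouth of the hole in the bar's rest, 36 mm above the table: fixed aluminium block 56 x 56 x 36 mm on a foot 80 x 80 x 6 mm. Hole vertical, 12 mm wide, 24 mm deep, 1.5 mm chamfer. The bar stands in it at the start and at the end, its shoulder on the block.
- star_knob: Loose bystander: black star knob with a threaded stud, 36 x 40 x 46 mm. Origin at its underside.
- spacer_post: Loose bystander: light grey upright post, 17 mm thick, 60 mm high. Origin at its underside.
- shaft_collar: Loose bystander: small grey collar, 28 x 30 x 12 mm. Origin at its underside.
- screwdriver: Loose bystander: screwdriver lying down, 187 mm long. Origin at its underside.
Not all that is in view belongs to the job. There is more than one size of the spacer_ring; the one meant has the size given above.

How it is judged:
On the way, in this order (a step that is already met when the one before it is completed fails the run):
1. the bar is in a hole of the nut and has begun to turn it (contact force between tommy_bar and clamp_stand above 2 N and velocity of joint ring_nut above 0.03 rad/s), for 0.1 s.
2. the spacer ring is clamped with more than 40 N (contact force between spacer_ring and clamp_stand above 40 N), for 0.2 s.
At the end, for the whole second after the job is handed in: The spacer ring is held with more than 40 N under the ring nut, and the bar stands upright (within 0.1 rad) and at rest in the hole of its rest, its tip within 4 mm of the hole's axis and its shoulder within 3 mm of the block (contact force between spacer_ring and clamp_stand above 40 N and horizontal distance between tommy_bar and rest_hole below 0.004 m and z of tommy_bar in the frame of rest_hole below -0.017 m and angle between tommy_bar's own z axis and vertical below 0.1 rad and linear speed of tommy_bar below 0.02 m/s); the robot touches nothing.
It fails at once if the ring is crushed (clamped with more than 160 N) (contact force between spacer_ring and clamp_stand above 160 N).
It fails at once if the bar is strained against the nut or hood (more than 35 N) (contact force between tommy_bar and clamp_stand above 35 N).
It fails at once if the fingers or arm push on the nut or stand (more than 5 N): only the bar may turn the nut (contact force between any of the fingers, the arm and clamp_stand above 5 N).
It fails at once if a bystander is moved more than 25 mm (distance of any of star_knob, spacer_post, shaft_collar, screwdriver from where it was at the start of the episode above 0.025 m).
It also fails if it takes over 67 s, if anything falls off the work surface, if the arm or the gripper's body presses on something with over 40 N, if the wrist force passes 120 N, or if a joint passes its speed limit or range.

## Robot

A 7-joint arm with a two-finger parallel gripper is mounted at the origin on a cart in front of the work surface, level with it; the furniture and walls round the work are solid. World frame = base frame: x ahead of the robot, y to its left, z up, the work surface at z = 0. Lengths are in m, angles in rad, forces in N, time in s.
With the tool pointing down it reaches from about 0.375 to 0.925 m from the base axis. Payload 3.1 kg.
Tool frame: the origin (TCP) lies at the very end of the fingers, on their centre line; the grasp point (between the pads) lies 19 mm behind it; z points along the fingers, y is the direction in which the jaws open and shut (so a half turn about z gives the same grasp; the last joint's range is limited). The gripper opens to 85 mm and grips with 20 to 120 N. Pads are 22 mm wide; open, the fingers measure 114 mm over their backs; the gripper's body (76 mm by 85 mm) begins 54 mm behind the grasp point. The pads swing forward as they close: fully open they stand 13 mm farther back than shut.
Start: joints at [-1.381, 0.383, 0.044, 1.598, -0.018, 1.161, -0.05], TCP at [0.184, 0.623, 0.231] pointing down, gripper open.
Joint ranges: [-2.61, 2.61], [-0.41, 2.15], [-1.48, 1.57], [0, 2.5], [-1.57, 4.71], [0.05, 1.97], [-2.85, 2.85]. Speed limits (rad/s): [2.79, 2.79, 3.14, 3.14, 3.14, 3.14, 3.14].

## Interface

Orientations are given as a unit quaternion [w, x, y, z].
In Python, from rig import readout, optics, manip gives the robot as it stands.
- The arm moves only by the tool jog_arm, never from a script. Its arguments are lists of equal length, an entry for each row: "rot": the turn, a rotation vector about the tool's x, y, z in degrees, a list of three; "dp": the shift along the tool's x, y, z in mm, a list of three; "fingers": the closure, from -1 (fully open) to 1 (shut), so that 0 is half open. In form: {"rot": [[rx, ry, rz], ...], "dp": [[dx, dy, dz], ...], "fingers": [fingers, ...]}. A call has exactly 5 rows; each row shifts and turns the commanded pose from where the row before left it, along the tool's axes as they then stand; what a row does not reach is not made up. A row lasts 1/12 s, in which the tool goes at most 41.7 mm and 7.16 degrees, less where a joint would pass 70% of its speed; a pose out of reach is approached as far as the arm can. A call with a gripper value outside its range is refused whole. The fingers move at their own pace and stop on an object; the grip force is fixed at half the most. Time passes only in rows, so rows that do not move let the fingers close, or fill a call up. It gives the time, the measured TCP pose, the force and the opening at its end, in the units of the state.
- readout.get_obs(): the state, without advancing time (a new reading comes with each control period).
- optics.read_camera(name): name is "side" or "top"; returns (picture, depth): 384x512x3 uint8, red, green, blue; 384x512 float32, m along the optical axis (not along the pixel's ray), 0 where there is no reading.
- optics.camera_params(name): a dict with "intrinsics" (3x3 intrinsics, pixels), "cam_to_world" (4x4, takes a point from camera to world coordinates). Camera axes: x right, y down, z forward; pixel columns grow to the right and rows downward; lengths in m; the calibration is good to about 2 mm. A picture is of the moment at which its call begins. camera_params takes no time and is no camera call.
- manip.hand_in(): hands the job in, once; it reports no verdict.
Trained networks look in the newest picture that a camera, given by its name, has taken for a name from the list of things; names that differ only in an ending like _2 or _b are one class to them, and where a whole thing is asked for, a point or a joint stands for the part that bears it (a point fixed in the world has none). Each returns a list of dicts, best first, with "conf" (0 to 1); they miss things now and then, are a little off and sometimes report something else, mostly with a low value. They report only what shows in the picture. A call takes as long as a camera call. They do not tell look-alikes from the thing itself.
- optics.recognise(camera, query): "bbox" ([left, top, right, bottom] in pixels, round what is visible of it).
The state is a dict: "t": time; "joint_positions": joint angles; "joint_velocities": joint speeds; "effort": joint torques, N m; "position": TCP position; "orientation": TCP orientation; "contact_force": force on the tool from outside, world axes, zero at the start; "ft_torque": the same for the moment, N m; "width": opening from 0.0 (shut) to 1.0 (fully open).
Only numpy, scipy, OpenCV 4.12 (cv2) and the standard library are available. Lean on these libraries where they do the work, as an engineer would, in place of code of your own. Each camera call takes 0.05 s, during which the arm holds its last target.

## Working session

There is one attempt and no reset: what is moved stays moved. The work goes in short steps, Python scripts to look and compute and a tool call to move; the robot and the scene stay as the last step left them, time stands still between calls to the robot, and variables do not carry over. Pictures are saved under pics/ and viewed, and the job is handed in when it is done.

Besides the shell and the picture viewer there is one more tool, called after "Request:" as a command line: name --argument value ..., lists and objects as JSON in quotes. jog_arm: Moves the arm, as the interface text tells. Its arguments: {"type":"object","properties":{"rot":{"type":"array","items":{"type":"array","items":{"type":"number"}}},"dp":{"type":"array","items":{"type":"array","items":{"type":"number"}}},"fingers":{"type":"array","items":{"type":"number"}}},"required":["rot","dp","fingers"]}

```bash
ls; mkdir -p pics; python3 - <<'E'
from rig import readout, optics, manip
import cv2, numpy as np
o=readout.get_obs(); print({k:np.round(v,3).tolist() for k,v in o.items()})
for n in("top","side"):
    p,d=optics.read_camera(n); cv2.imwrite(f"pics/{n}0.png",p[:,:,::-1]); np.savez(f"{n}0.npz",p=p,d=d)
    c=optics.camera_params(n); print(n,np.round(c["intrinsics"],1).tolist(),np.round(c["cam_to_world"],3).tolist())
    for q in("tommy_bar","clamp_stand","rest_hole","spacer_ring","ring_nut","star_knob","spacer_post","shaft_collar","screwdriver"):
        try: print(n,q,[(np.round(r["bbox"]).tolist(),round(r["conf"],2)) for r in optics.recognise(n,q)][:3])
        except Exception as e: print(q,e)
print(readout.get_obs()["t"])
E
```

```text
pics
{'t': 0.0, 'joint_positions': [-1.381, 0.384, 0.044, 1.6, -0.018, 1.161, -0.05], 'joint_velocities': [-0.001, -0.001, 0.001, -0.0, 0.001, 0.003, 0.002], 'effort': [0.0, -43.347, 1.025, -24.95, 0.011, 0.012, 0.0], 'position': [0.184, 0.622, 0.23], 'orientation': [-0.0, 0.143, 0.99, -0.001], 'contact_force': [-0.757, 0.231, 0.236], 'ft_torque': [0.015, -0.015, 0.042], 'width': 1.001}
top [[436.5, 0.0, 252.8], [0.0, 436.5, 193.6], [0.0, 0.0, 1.0]] [[-0.003, -0.997, 0.079, 0.445], [-1.0, 0.003, 0.003, 0.04], [-0.003, -0.079, -0.997, 1.374], [0.0, 0.0, 0.0, 1.0]]
top tommy_bar []
top clamp_stand [([241.0, 160.0, 303.0, 217.0], 0.6)]
top rest_hole [([205.0, 212.0, 232.0, 241.0], 0.68)]
top spacer_ring [([266.0, 230.0, 283.0, 254.0], 0.75)]
top ring_nut [([256.0, 183.0, 290.0, 205.0], 0.77)]
top star_knob [([238.0, 247.0, 248.0, 258.0], 0.62)]
top spacer_post []
top shaft_collar [([312.0, 154.0, 320.0, 164.0], 0.41)]
top screwdriver [([167.0, 219.0, 197.0, 230.0], 0.59)]
side [[415.7, 0.0, 259.0], [0.0, 415.7, 190.2], [0.0, 0.0, 1.0]] [[0.838, -0.281, 0.468, 0.016], [-0.546, -0.464, 0.698, -0.755], [0.021, -0.84, -0.542, 0.675], [0.0, 0.0, 0.0, 1.0]]
side tommy_bar [([203.0, 164.0, 216.0, 186.0], 0.44)]
side clamp_stand [([234.0, 169.0, 316.0, 240.0], 0.95), ([169.0, 165.0, 207.0, 184.0], 0.29)]
side rest_hole []
side spacer_ring [([300.0, 247.0, 350.0, 280.0], 0.73), ([263.0, 205.0, 291.0, 212.0], 0.65), ([215.0, 223.0, 242.0, 247.0], 0.65)]
side ring_nut [([256.0, 182.0, 295.0, 208.0], 0.89), ([208.0, 162.0, 218.0, 191.0], 0.62)]
side star_knob [([187.0, 216.0, 196.0, 229.0], 0.57), ([203.0, 161.0, 215.0, 186.0], 0.35)]
side spacer_post []
side shaft_collar [([236.0, 168.0, 315.0, 242.0], 0.36)]
side screwdriver [([181.0, 172.0, 202.0, 183.0], 0.6)]
1.0
```

View upscaled.

```bash
python3 - <<'E'
import cv2
a=cv2.imread("pics/top0.png");b=cv2.imread("pics/side0.png")
cv2.imwrite("pics/top0c.png",cv2.resize(a[140:270,150:340],None,fx=4.2,fy=4.2,interpolation=cv2.INTER_CUBIC))
cv2.imwrite("pics/side0c.png",cv2.resize(b[140:290,160:360],None,fx=4,fy=4,interpolation=cv2.INTER_CUBIC))
E
```

```text
(no output)
```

View pics/top0.png

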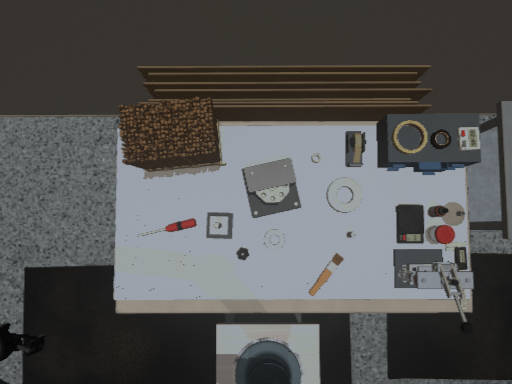

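View pics/side0.png

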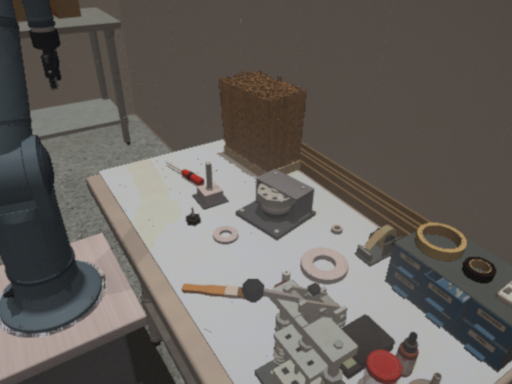

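```bash
ls pics
```

```text
side0.png
side0c.png
top0.png
top0c.png
```

View pics/top0c.png

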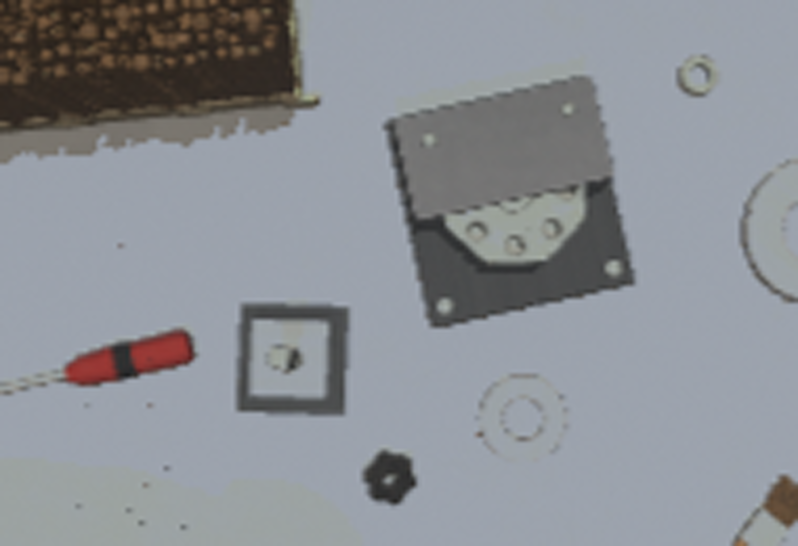

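View pics/side0c.png

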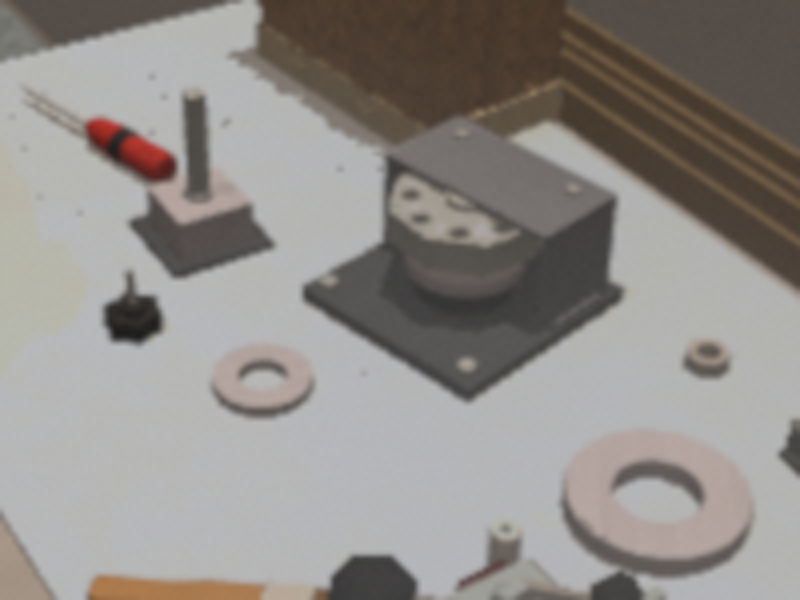

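```bash
cat > fit.py <<'E'
import numpy as np, cv2
from scipy.optimize import minimize
from rig import optics
def proj(n,P):
    c=optics.camera_params(n);T=np.linalg.inv(np.array(c["cam_to_world"]));K=np.array(c["intrinsics"])
    q=(P@T[:3,:3].T+T[:3,3])@K.T
    return q[:,:2]/q[:,2:]
def unproj(n,u,v,z):
    c=optics.camera_params(n);T=np.array(c["cam_to_world"]);K=np.array(c["intrinsics"])
    r=T[:3,:3]@np.linalg.solve(K,[u,v,1.]); return T[:3,3]+r*(z-T[2,3])/r[2]
def seg(a,b,n=60): 
    t=np.linspace(0.04,.96,n)[:,None]; return np.array(a)*(1-t)+np.array(b)*t
def grad(p,s=1.0):
    g=cv2.GaussianBlur(cv2.cvtColor(p,cv2.COLOR_RGB2GRAY).astype(np.float32),(0,0),s)
    return g,cv2.Sobel(g,cv2.CV_32F,1,0)/8,cv2.Sobel(g,cv2.CV_32F,0,1)/8
def world(P,x):
    c,s=np.cos(x[2]),np.sin(x[2]);R=np.array([[c,-s,0],[s,c,0],[0,0,1]])
    return P@R.T+[x[0],x[1],0]
def score(x,n,segs,G):
    tot=0
    for P in segs:
        q=proj(n,world(P,x)); d=q[-1]-q[0]; nn=np.array([-d[1],d[0]])/np.hypot(*d)
        m=[cv2.remap(g,q[:,:1].astype(np.float32),q[:,1:].astype(np.float32),cv2.INTER_LINEAR).ravel() for g in G[1:]]
        v=np.abs(m[0]*nn[0]+m[1]*nn[1]); tot+=np.minimum(v,15).sum()
    return -tot
def fit(x0,cams,segs,G,span=(.012,.012,.06)):
    f=lambda x:sum(score(x,n,segs[n],G[n]) for n in cams)
    best=None
    rng=np.random.default_rng(0)
    for k in range(40):
        s=np.array(x0)+rng.uniform(-1,1,3)*span
        r=minimize(f,s,method="Nelder-Mead",options=dict(initial_simplex=[s,s+[.003,0,0],s+[0,.003,0],s+[0,0,.02]],xatol=1e-5,fatol=.1))
        if best is None or r.fun<best.fun: best=r
    return best.x,best.fun
E
cat > run1.py <<'E'
from fit import *
G={};I={}
for n in("top","side"):
    I[n]=np.load(n+"0.npz")["p"]; G[n]=grad(I[n])
a=.080;b=.078
plate=[seg([-a,b,.012],[-a,-b,.012]),seg([-a,b,.012],[-.01,b,.012]),seg([-a,-b,.012],[-.01,-b,.012])]
hood=[seg([-.006,.072,.09],[-.006,-.072,.09]),seg([-.006,.072,.09],[.068,.072,.09]),seg([-.006,-.072,.09],[.068,-.072,.09]),seg([.068,.072,.09],[.068,-.072,.09])]
def rect(h,z): c=[[-h,-h,z],[h,-h,z],[h,h,z],[-h,h,z]]; return [seg(c[i],c[(i+1)%4]) for i in range(4)]
S={n:plate+hood for n in I}
R={n:rect(.028,.036)+rect(.040,.006)[:] for n in I}
cs=unproj("top",272,190,.05); cr=unproj("top",219,225,.02); print(cs,cr)
for cams in(["top"],["side"],["top","side"]):
    print(cams,"stand",fit([cs[0],cs[1],.17],cams,S,G,(.02,.02,.1)))
    print(cams,"rest",fit([cr[0],cr[1],.0],cams,R,G,(.015,.015,.1)))
E
python3 run1.py
```

```text
[ 0.56074264 -0.01445412  0.05      ] [0.45514026 0.148992   0.02      ]Traceback (most recent call last):
  File "run1.py", line 13, in <module>
    print(cams,"stand",fit([cs[0],cs[1],.17],cams,S,G,(.02,.02,.1)))
                       ~~~^^^^^^^^^^^^^^^^^^^^^^^^^^^^^^^^^^^^^^^^^
  File "fit.py", line 32, in fit
    r=minimize(f,s,method="Nelder-Mead",options=dict(initial_simplex=[s,s+[.003,0,0],s+[0,.003,0],s+[0,0,.02]],xatol=1e-5,fatol=.1))
    res = _minimize_neldermead(fun, x0, args, callback, bounds=bounds,
                               **options)
    fxr = func(xr)
    fx = function(np.copy(x), *(wrapper_args + args))
  File "fit.py", line 27, in <lambda>
    f=lambda x:sum(score(x,n,segs[n],G[n]) for n in cams)
               ~~~^^^^^^^^^^^^^^^^^^^^^^^^^^^^^^^^^^^^^^^
  File "fit.py", line 27, in <genexpr>
    f=lambda x:sum(score(x,n,segs[n],G[n]) for n in cams)
                   ~~~~~^^^^^^^^^^^^^^^^^^
  File "fit.py", line 22, in score
    q=proj(n,world(P,x)); d=q[-1]-q[0]; nn=np.array([-d[1],d[0]])/np.hypot(*d)
  File "fit.py", line 5, in proj
    c=optics.camera_params(n);T=np.linalg.inv(np.array(c["cam_to_world"]));K=np.array(c["intrinsics"])
ValueError: time passes only in moves, steps and waits
```

```bash
python3 - <<'E'
import re
s=open("fit.py").read()
s=s.replace("def proj(","_C={n:optics.camera_params(n) for n in('top','side')}\ndef proj(",1).replace("c=optics.camera_params(n)","c=_C[n]")
open("fit.py","w").write(s)
E
timeout 500 python3 run1.py
```

```text
[ 0.56074264 -0.01445412  0.05      ] [0.45514026 0.148992   0.02      ]
['top'] stand (array([ 0.57293246, -0.01392296,  0.21837091]), np.float64(-5553.513556793775))
['top'] rest (array([ 0.45477726,  0.14920748, -0.05612169]), np.float64(-7200.0))
['side'] stand (array([ 0.56395042, -0.01626564,  0.25522808]), np.float64(-5043.790928103399))
['side'] rest (array([ 0.4518325 ,  0.14548251, -0.05618173]), np.float64(-5787.462272490579))
['top', 'side'] stand (array([ 0.5727783 , -0.014538  ,  0.22942279]), np.float64(-9780.608508251074))
['top', 'side'] rest (array([ 0.45280702,  0.14794489, -0.03389634]), np.float64(-12904.470580291043))
```

```bash
sed -i 's/np.minimum(v,15)/np.sqrt(v)*4/' fit.py; cat >> run1.py <<'E'
xs=fit([.57,-.0145,.2],["top","side"],S,G,(.02,.02,.1))[0]; xr=fit([cr[0],cr[1],-.03],["top","side"],R,G,(.01,.01,.06))[0]
for n,(r0,r1,c0,c1) in dict(top=(140,260,190,320),side=(155,250,185,325)).items():
    k=6;im=cv2.resize(I[n][r0:r1,c0:c1,::-1],None,fx=k,fy=k,interpolation=cv2.INTER_CUBIC)
    for x,SS in((xs,S),(xr,R)):
        for P in SS[n]:
            q=((proj(n,world(P,x))+.5-[c0,r0])*k).astype(int)
            cv2.polylines(im,[q],False,(0,0,255),1)
    cv2.imwrite(f"pics/ov_{n}.png",cv2.resize(im,None,fx=.9,fy=.9))
E
timeout 500 python3 run1.py
```

```text
Traceback (most recent call last):
  File "run1.py", line 1, in <module>
    from fit import *
  File "fit.py", line 25
    v=np.abs(m[0]*nn[0]+m[1]*nn[1]); tot+=np.sqrt(v)*4.sum()
                                                      ^
SyntaxError: invalid decimal literal
```

```bash
sed -i 's/np.sqrt(v)\*4.sum()/4*np.sqrt(v).sum()/' fit.py; timeout 500 python3 run1.py
```

```text
[ 0.56074264 -0.01445412  0.05      ] [0.45514026 0.148992   0.02      ]
['top'] stand (array([ 0.57199884, -0.01334142,  0.20486102]), np.float64(-6891.16943315365))
['top'] rest (array([ 0.45514098,  0.14976157, -0.03021209]), np.float64(-9369.914278551907))
['side'] stand (array([ 0.56201189, -0.01792989,  0.26312653]), np.float64(-6358.360277589454))
['side'] rest (array([ 0.45154316,  0.14559515, -0.05860789]), np.float64(-7728.292089520903))
['top', 'side'] stand (array([ 0.57219472, -0.0141025 ,  0.21803012]), np.float64(-12051.428592060965))
['top', 'side'] rest (array([ 0.45399289,  0.14898313, -0.04667699]), np.float64(-16495.710273738157))
```

View pics/ov_top.png

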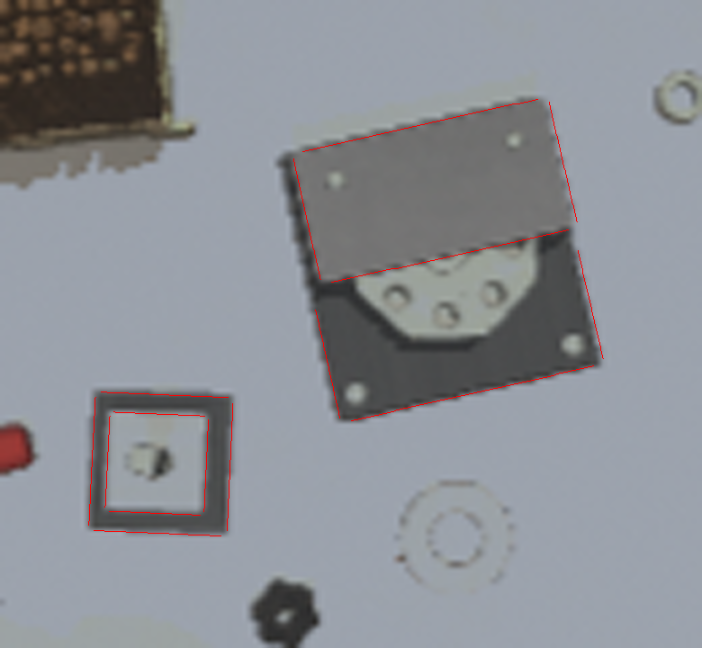

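View pics/ov_side.png

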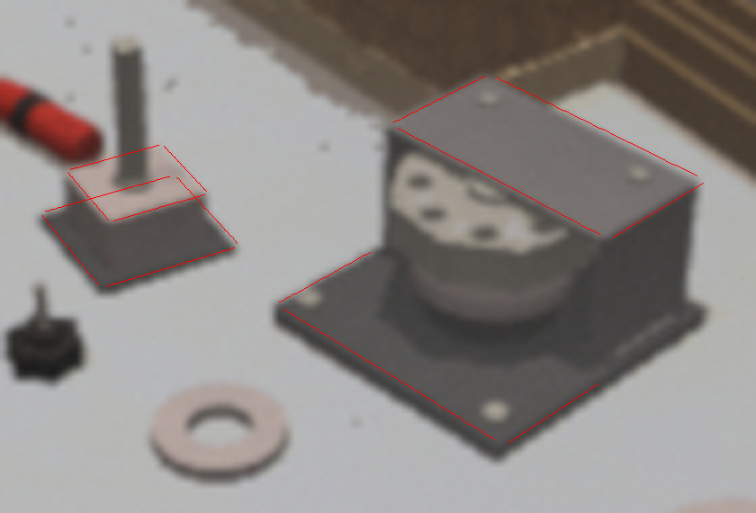

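```bash
cat > run2.py <<'E'
from fit import *
from scipy.optimize import least_squares
import fit as F
G={};I={}
for n in("top","side"):
    I[n]=np.load(n+"0.npz")["p"]; G[n]=grad(I[n])
a=.080;b=.078
plate=[seg([-a,b,.012],[-a,-b,.012])]
hood=[seg([-.006,.072,.09],[-.006,-.072,.09]),seg([-.006,.072,.09],[.068,.072,.09]),seg([-.006,-.072,.09],[.068,-.072,.09]),seg([.068,.072,.09],[.068,-.072,.09])]
def rect(h,z): c=[[-h,-h,z],[h,-h,z],[h,h,z],[-h,h,z]]; return [seg(c[i],c[(i+1)%4]) for i in range(4)]
bt=[seg([-a,b,0],[-a,-b,0]),seg([-a,-b,0],[.07,-b,0])]
S=dict(top=plate+hood+[seg([-a,b,.012],[-.01,b,.012]),seg([-a,-b,.012],[-.01,-b,.012])],side=plate+hood+bt)
R=dict(top=rect(.028,.036)+rect(.040,.006),side=rect(.028,.036)+[rect(.040,.0)[i] for i in(0,3)])
p0=F.proj; off=dict(top=np.zeros(2),side=np.zeros(2))
F.proj=lambda n,P:p0(n,P)+off[n]
def f(x):
    off["top"],off["side"]=x[6:8]*100,x[8:10]*100
    return sum(F.score(x[:3],n,S[n],G[n])+F.score(x[3:6],n,R[n],G[n]) for n in S)+60*((x[6:]*100)**2).sum()
best=None;rng=np.random.default_rng(1)
for k in range(25):
    s=np.r_[.571,-.0145,.215,.4545,.149,-.035,0,0,0,0]+rng.uniform(-1,1,10)*[.004,.004,.03]*2+[0] if 0 else np.r_[.571,-.0145,.215,.4545,.149,-.035,0,0,0,0]+rng.uniform(-1,1,10)*np.r_[.004,.004,.03,.004,.004,.03,.005,.005,.005,.005]
    r=minimize(f,s,method="Powell",options=dict(xtol=1e-4,ftol=1e-7,maxiter=60))
    if best is None or r.fun<best.fun: best=r
x=best.x;f(x);print(best.fun,np.round(x,4),off)
h=np.array([[398,297],[446,317],[495,295]])/5.4+[190,140]-.5
from fit import unproj
for tr in (0,.4):
  W=np.array([unproj("top",*(q-off["top"]),.082-.0025*tr)[:2] for q in h])
  rr=least_squares(lambda p:np.ravel(W-p[:2]-.038*np.c_[np.cos(p[2]+np.array([0,-1,-2])*-np.pi/4),np.sin(p[2]+np.array([0,-1,-2])*-np.pi/4)]),[.57,-.014,2.5])
  print(tr,np.round(W,4).tolist(),rr.x,np.round(rr.fun*1e3,1)); 
  for w in W: d=w-x[:2]; print(np.hypot(*d),np.degrees(np.arctan2(d[1],d[0])-x[2]))
np.save("pose.npy",x)
for n,(r0,r1,c0,c1) in dict(top=(140,260,190,320),side=(155,250,185,325)).items():
    k=6;im=cv2.resize(I[n][r0:r1,c0:c1,::-1],None,fx=k,fy=k,interpolation=cv2.INTER_CUBIC)
    for xx,SS in((x[:3],S),(x[3:6],R)):
        for P in SS[n]:
            q=((F.proj(n,world(P,xx))+.5-[c0,r0])*k).astype(int)
            cv2.polylines(im,[q],False,(0,0,255),1)
    for j in range(8):
        t=np.linspace(0,2*np.pi,30);an=rr.x[2]+j*np.pi/4
        P=np.c_[x[0]+.038*np.cos(an)+.006*np.cos(t),x[1]+.038*np.sin(an)+.006*np.sin(t),0*t+.081]
        cv2.polylines(im,[((F.proj(n,P)+.5-[c0,r0])*k).astype(int)],True,(0,255,0),1)
    P=np.array([[x[3],x[4],.036],[x[3],x[4],.120]])
    cv2.polylines(im,[((F.proj(n,P)+.5-[c0,r0])*k).astype(int)],False,(255,255,0),1)
    cv2.imwrite(f"pics/ov2_{n}.png",cv2.resize(im,None,fx=.9,fy=.9))
E
timeout 560 python3 run2.py
```

```text
-28417.493261445263 [ 5.723e-01 -1.200e-02  2.065e-01  4.548e-01  1.507e-01 -3.440e-02
  3.700e-03 -4.000e-04 -4.600e-03  9.000e-04] {'top': array([ 0.36576834, -0.03848938]), 'side': array([-0.45714566,  0.08777244])}
0 [[0.5445, 0.0142], [0.5334, -0.0122], [0.5454, -0.0392]] [ 0.57168655 -0.01193687  2.37116733] [ 0.1 -0.4 -0.3  0.3  0.2  0. ]
0.03817399210156884 124.88805805062499
0.03889100357557079 -191.61776010762156
0.03818726942586949 -146.50939351752342
0.4 [[0.5446, 0.0141], [0.5335, -0.0122], [0.5455, -0.0392]] [ 0.57176119 -0.01197774  2.37116732] [ 0.1 -0.4 -0.3  0.3  0.2  0. ]
0.03810382904707139 124.83065754967399
0.03882250497395612 -191.5573264970198
0.038176359712064865 -146.36116043453453
```

View pics/ov2_top.png

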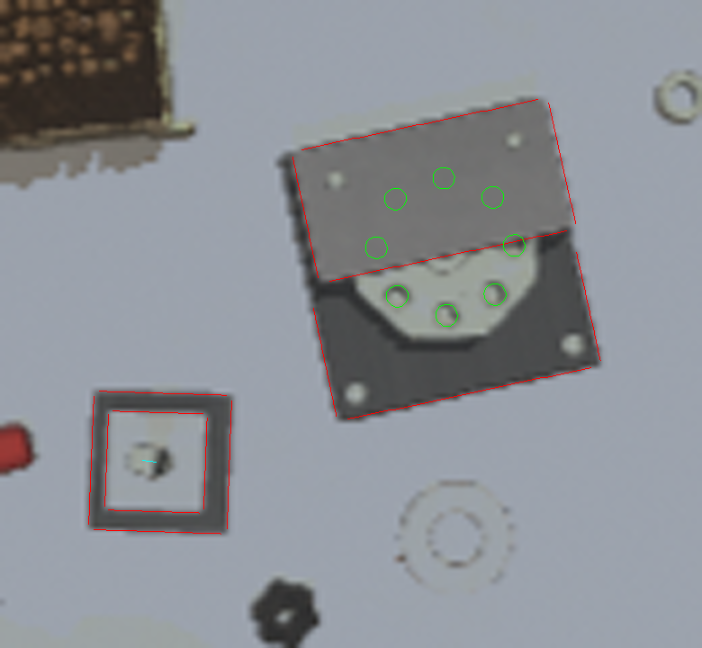

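View pics/ov2_side.png

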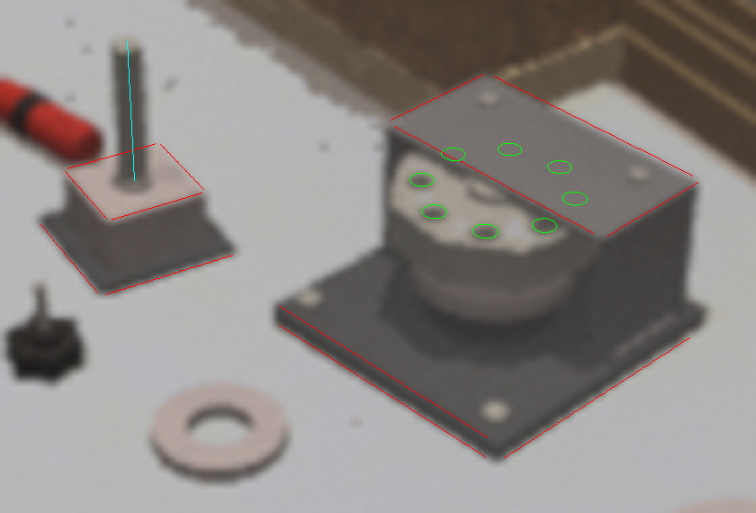

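```bash
python3 - <<'E'
import numpy as np,cv2
from fit import *
I=np.load("top0.npz")["p"];D=np.load("top0.npz")["d"]
cv2.imwrite("pics/barz.png",cv2.resize(I[210:242,203:237,::-1],None,fx=16,fy=16,interpolation=cv2.INTER_CUBIC))
print(np.round(proj("top",np.array([[.4548,.1507,.12],[.4548,.1507,.036]])),1))
print(np.round(D[220:231,210:226],3))
I=np.load("side0.npz")["p"]
cv2.imwrite("pics/barzs.png",cv2.resize(I[155:210,190:230,::-1],None,fx=10,fy=10,interpolation=cv2.INTER_CUBIC))
E
```

```text
[[215.6 224.9]
 [218.  225.1]]
[[1.335 1.338 1.341 1.331 1.337 1.336 1.336 1.337 1.341 1.34  1.341 1.338
  1.336 1.335 1.335 1.337]
 [1.335 1.332 1.335 1.333 1.336 1.336 1.339 1.334 1.338 1.335 1.337 1.335
  1.332 1.332 1.338 1.338]
 [1.334 1.333 1.333 1.335 1.252 1.265 1.336 1.333 1.329 1.326 1.334 1.334
  1.336 1.335 1.335 1.336]
 [1.334 1.334 1.333 1.335 1.25  1.248 1.254 1.251 1.252 1.272 1.323 1.338
  1.332 1.332 1.334 1.334]
 [1.333 1.331 1.333 1.337 1.254 1.251 1.251 1.246 1.244 1.273 1.316 1.33
  1.337 1.335 1.338 1.336]
 [1.338 1.334 1.334 1.337 1.25  1.249 1.25  1.252 1.255 1.287 1.318 1.33
  1.336 1.337 1.336 1.336]
 [1.332 1.335 1.335 1.256 1.248 1.251 1.249 1.246 1.255 1.293 1.329 1.338
  1.329 1.338 1.333 1.338]
 [1.335 1.336 1.333 1.338 1.334 1.251 1.254 1.25  1.258 1.301 1.326 1.334
  1.334 1.334 1.335 1.336]
 [1.331 1.337 1.33  1.336 1.334 1.331 1.338 1.335 1.332 1.333 1.336 1.33
  1.336 1.332 1.334 1.337]
 [1.334 1.333 1.334 1.333 1.332 1.337 1.332 1.332 1.337 1.336 1.327 1.331
  1.335 1.333 1.333 1.337]
 [1.333 1.336 1.331 1.327 1.332 1.329 1.335 1.335 1.334 1.333 1.333 1.335
  1.337 1.331 1.333 1.335]]
```

View pics/barz.png

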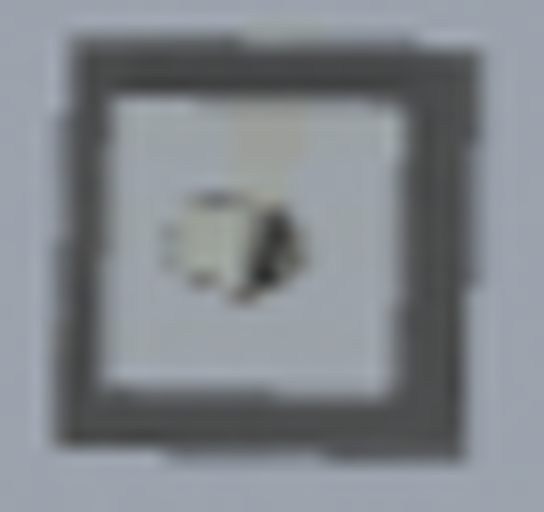

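View pics/barzs.png

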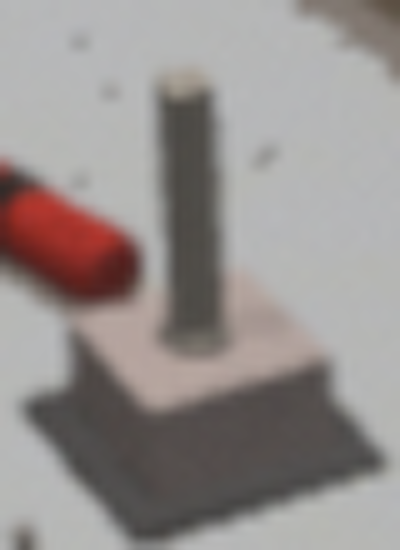

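```bash
cat > h.py <<'E'
import sys,numpy as np
from rig import readout
from scipy.spatial.transform import Rotation as Ro
o=readout.get_obs(); q=o["orientation"]; R=Ro.from_quat([q[1],q[2],q[3],q[0]]).as_matrix()
C=np.array([.572,-.012]);YAW=np.degrees(.2065)
def show(tgt=None,hold=None):
    p=np.array(o["position"]); print("t",round(o["t"],2),"p",np.round(p*1e3,1),"F",np.round(o["contact_force"],2),"T",np.round(o["ft_torque"],2),"w",round(o["width"],3))
    print("x_t",np.round(R[:,0],4),"y_t",np.round(R[:,1],4),"z_t",np.round(R[:,2],4))
    if tgt is not None: print("tool delta mm",np.round(R.T@(np.array(tgt)-p)*1e3,1))
if __name__=="__main__": show([float(a) for a in sys.argv[1:4]] if len(sys.argv)>3 else None)
E
python3 h.py .4548 .1507 .2
```

```text
t 1.0 p [184.5 623.3 231.3] F [0.21 0.14 0.04] T [ 0.02 -0.01  0.04] w 0.997
x_t [-0.9589  0.2838  0.    ] y_t [0.2838 0.9589 0.    ] z_t [-0.  0. -1.]
tool delta mm [-393.3 -376.4   31.3]
```

Candidates for the bar: the upright bar on the rest (side px 209,175; top px 216,225), the spacer post (top px ~350,235) and the star knob stud (side px 191,215). The bar is the one standing on the square block; the crop confirms it. The nut and stand are at top px (272,190).

Request:
jog_arm --rot '[[0, 0, 0], [0, 0, 0], [0, 0, 0], [0, 0, 0], [0, 0, 0]]' --dp '[[-26, -25, 2], [-26, -25, 2], [-26, -25, 2], [-26, -25, 2], [-26, -25, 2]]' --fingers '[-1, -1, -1, -1, -1]'

```text
t: 1.42
position: [0.2744, 0.465, 0.2213]
orientation: [0.0, 0.143, 0.99, 0.0]
contact_force: [0.4, 0.5, -0.3]
width: 1.001
```

Request:
jog_arm --rot '[[0, 0, 0], [0, 0, 0], [0, 0, 0], [0, 0, 0], [0, 0, 0]]' --dp '[[-26, -25, 2], [-26, -25, 2], [-26, -25, 2], [-26, -25, 2], [-26, -25, 2]]' --fingers '[-1, -1, -1, -1, -1]'

```text
t: 1.83
position: [0.3635, 0.3082, 0.2115]
orientation: [0.0, 0.143, 0.99, 0.0]
contact_force: [0.7, 0.4, 0.3]
width: 1.0
```

Request:
jog_arm --rot '[[0, 0, 0], [0, 0, 0], [0, 0, 0], [0, 0, 0], [0, 0, 0]]' --dp '[[-26, -25, 2], [-26, -25, 2], [-26, -25, 2], [-26, -25, 2], [-20, -20, 2]]' --fingers '[-1, -1, -1, -1, -1]'

```text
t: 2.25
position: [0.4491, 0.1565, 0.2017]
orientation: [0.001, 0.145, 0.989, 0.0]
contact_force: [-0.0, -0.1, -0.1]
width: 0.997
```

```bash
python3 h.py .4548 .1507 .2
```

```text
t 2.25 p [449.1 156.5 201.7] F [-0.03 -0.09 -0.07] T [ 0.04  0.01 -0.  ] w 0.997
x_t [-0.9581  0.2863 -0.0013] y_t [2.863e-01 9.582e-01 5.000e-04] z_t [ 1.4e-03  1.0e-04 -1.0e+00]
tool delta mm [-7.1 -3.9  1.7]
```

Request:
jog_arm --rot '[[0, 0, 0], [0, 0, 0], [0, 0, 0], [0, 0, 0], [0, 0, 0]]' --dp '[[-7, -4, 0], [0, 0, 15], [0, 0, 25], [0, 0, 20], [0, 0, 0]]' --fingers '[-1, -1, -1, -1, -1]'

```text
t: 2.67
position: [0.4498, 0.153, 0.1378]
orientation: [-0.003, 0.143, 0.99, -0.002]
contact_force: [-0.7, -0.3, -1.8]
width: 1.0
```

```bash
cat > look.py <<'E'
import sys
from fit import *
n,tag,k=sys.argv[1],sys.argv[2],float(sys.argv[3]); r0,r1,c0,c1=map(int,sys.argv[4:8])
p,d=optics.read_camera(n); np.savez(f"{tag}.npz",p=p,d=d)
cv2.imwrite(f"pics/{tag}.png",cv2.resize(p[r0:r1,c0:c1,::-1],None,fx=k,fy=k,interpolation=cv2.INTER_CUBIC))
E
python3 look.py side s1 6 130 220 150 270; python3 h.py .4548 .1507 .061
```

```text
t 2.72 p [451.2 153.4 139.5] F [ 0.06  0.1  -0.09] T [-0.   -0.02 -0.01] w 1.0
x_t [-0.9591  0.2831  0.0038] y_t [ 0.2831  0.9591 -0.0037] z_t [-0.0047 -0.0024 -1.    ]
tool delta mm [-4.6 -1.3 78.5]
```

View pics/s1.png

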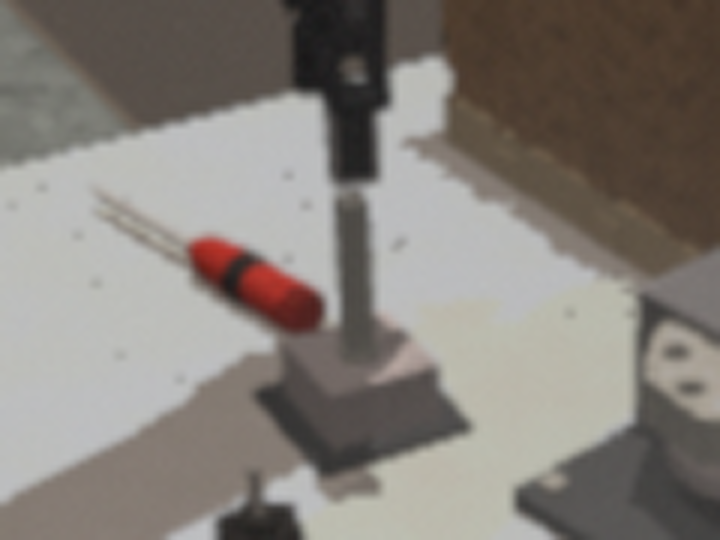

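Request:
jog_arm --rot '[[0, 0, 0], [0, 0, 0], [0, 0, 0], [0, 0, 0], [0, 0, 0]]' --dp '[[-3, -1, 0], [0, 0, 20], [0, 0, 25], [0, 0, 20], [0, 0, 13]]' --fingers '[-1, -1, -1, -1, -1]'

```text
t: 3.13
position: [0.4567, 0.1526, 0.0634]
orientation: [0.001, 0.143, 0.99, 0.001]
contact_force: [-0.0, 0.4, 1.0]
width: 0.997
```

Request:
jog_arm --rot '[[0, 0, 0], [0, 0, 0], [0, 0, 0], [0, 0, 0], [0, 0, 0]]' --dp '[[0, 0, 0], [0, 0, 0], [0, 0, 0], [0, 0, 0], [0, 0, 0]]' --fingers '[-1, -1, -1, -1, -1]'

```text
t: 3.55
position: [0.4572, 0.1525, 0.0647]
orientation: [0.001, 0.143, 0.99, 0.001]
contact_force: [0.0, -0.4, 0.1]
width: 0.999
```

```bash
python3 h.py .4548 .1507 .061
```

```text
t 3.55 p [457.2 152.5  64.7] F [ 0.02 -0.37  0.13] T [0.02 0.01 0.02] w 0.999
x_t [-0.9589  0.2838 -0.0021] y_t [0.2838 0.9589 0.0023] z_t [ 0.0027  0.0016 -1.    ]
tool delta mm [ 1.8 -2.4  3.7]
```

Request:
jog_arm --rot '[[0, 0, 0], [0, 0, 0], [0, 0, 0], [0, 0, 0], [0, 0, 0]]' --dp '[[2, -2.4, 3.7], [0, 0, 0], [0, 0, 0], [0, 0, 0], [0, 0, 0]]' --fingers '[-1, -1, 0.2, 0.4, 0.6]'

```text
t: 3.97
position: [0.4533, 0.1502, 0.0596]
orientation: [0.0, 0.143, 0.99, 0.0]
contact_force: [1.3, 0.4, 0.7]
width: 0.605
```

Request:
jog_arm --rot '[[0, 0, 0], [0, 0, 0], [0, 0, 0], [0, 0, 0], [0, 0, 0]]' --dp '[[0, 0, 0], [0, 0, 0], [0, 0, 0], [0, 0, 0], [0, 0, 0]]' --fingers '[1, 1, 1, 1, 1]'

```text
t: 4.38
position: [0.4533, 0.1501, 0.0596]
orientation: [-0.0, 0.143, 0.99, -0.0]
contact_force: [-0.7, 0.8, 1.0]
width: 0.156
```

Request:
jog_arm --rot '[[0, 0, 0], [0, 0, 0], [0, 0, 0], [0, 0, 0], [0, 0, 0]]' --dp '[[0, 0, 0], [0, 0, 0], [0, 0, 0], [0, 0, 0], [0, 0, 0]]' --fingers '[1, 1, 1, 1, 1]'

```text
t: 4.8
position: [0.4533, 0.1502, 0.0596]
orientation: [0.0, 0.143, 0.99, 0.0]
contact_force: [-0.3, -0.4, 0.8]
width: 0.16
```

```bash
python3 h.py .4548 .1507 .061
```

```text
t 4.8 p [453.3 150.2  59.6] F [-0.28 -0.38  0.78] T [-0.08  0.09 -0.05] w 0.16
x_t [-9.589e-01  2.838e-01 -1.000e-04] y_t [2.838e-01 9.589e-01 1.000e-04] z_t [ 1.e-04  1.e-04 -1.e+00]
tool delta mm [-1.3  1.  -1.4]
```

Request:
jog_arm --rot '[[0, 0, 0], [0, 0, 0], [0, 0, 0], [0, 0, 0], [0, 0, 0]]' --dp '[[0, 0, -6], [0, 0, -15], [0, 0, -22], [0, 0, -25], [0, 0, -20]]' --fingers '[1, 1, 1, 1, 1]'

```text
t: 5.22
position: [0.4531, 0.1499, 0.1488]
orientation: [0.0, 0.144, 0.99, -0.0]
contact_force: [1.1, 1.1, -1.5]
width: 0.156
```

Request:
jog_arm --rot '[[0, 0, 0], [0, 0, 0], [0, 0, 0], [0, 0, 0], [0, 0, 0]]' --dp '[[-12, -13, 0], [-25, -28, 0], [-25, -28, 0], [-25, -28, 0], [-25, -27, 0]]' --fingers '[1, 1, 1, 1, 1]'

```text
t: 5.63
position: [0.5254, -0.002, 0.1477]
orientation: [-0.0, 0.143, 0.99, 0.0]
contact_force: [0.5, -0.1, -1.7]
width: 0.155
```

Request:
jog_arm --rot '[[0, 0, 0], [0, 0, 0], [0, 0, 0], [0, 0, 0], [0, 0, 0]]' --dp '[[-18, -20, 0], [-10, -12, 0], [0, 0, 0], [0, 0, 0], [0, 0, 0]]' --fingers '[1, 1, 1, 1, 1]'

```text
t: 6.05
position: [0.5424, -0.0378, 0.1471]
orientation: [-0.001, 0.143, 0.99, 0.0]
contact_force: [-0.3, 0.1, -2.4]
width: 0.157
```

```bash
python3 look.py side s2 5 140 250 210 340;python3 h.py .5440 -.0397 .145;  python3 look.py top t2 6 150 230 230 330
```

```text
t 6.1 p [542.4 -37.2 147.1] F [-0.38 -0.34 -2.24] T [-0.02 -0.    0.01] w 0.158
x_t [-0.9596  0.2815  0.0017] y_t [2.815e-01 9.596e-01 8.000e-04] z_t [-0.0015  0.0012 -1.    ]
tool delta mm [-2.2 -2.   2.1]
```

View pics/s2.png

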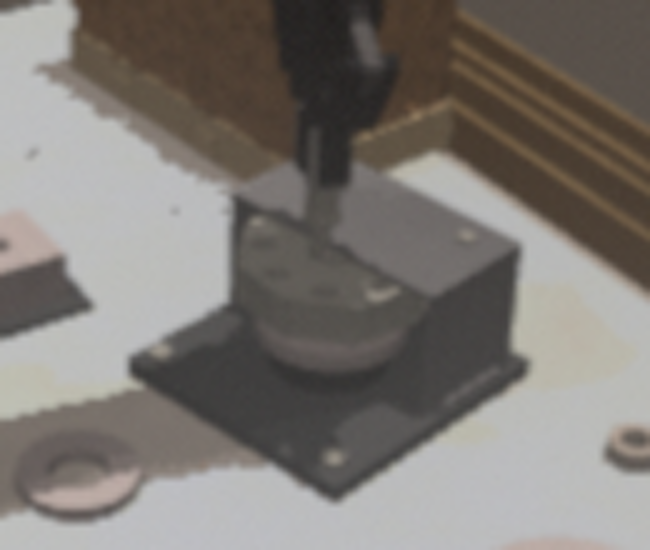

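View pics/t2.png

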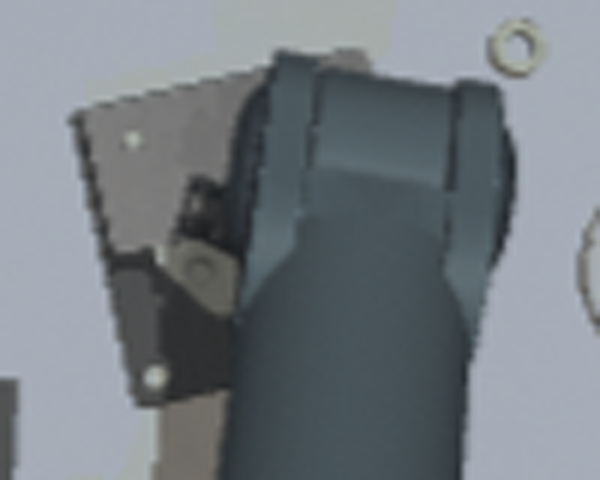

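Request:
jog_arm --rot '[[0, 0, 0], [0, 0, 0], [0, 0, 0], [0, 0, 0], [0, 0, 0]]' --dp '[[-2.2, -2, 6], [0, 0, 6], [0, 0, 6], [0, 0, 0], [0, 0, 0]]' --fingers '[1, 1, 1, 1, 1]'

```text
t: 6.57
position: [0.5439, -0.0415, 0.1286]
orientation: [-0.001, 0.143, 0.99, -0.0]
contact_force: [0.7, -0.3, -1.3]
width: 0.152
```

```bash
python3 h.py .5440 -.0397 .105; python3 look.py side s3 6 150 230 220 340
```

```text
t 6.57 p [543.9 -41.5 128.6] F [ 0.73 -0.25 -1.25] T [-0.01 -0.   -0.03] w 0.152
x_t [-0.959   0.2835  0.0019] y_t [ 2.835e-01  9.590e-01 -8.000e-04] z_t [-2.1e-03 -2.0e-04 -1.0e+00]
tool delta mm [ 0.4  1.8 23.6]
```

View pics/s3.png

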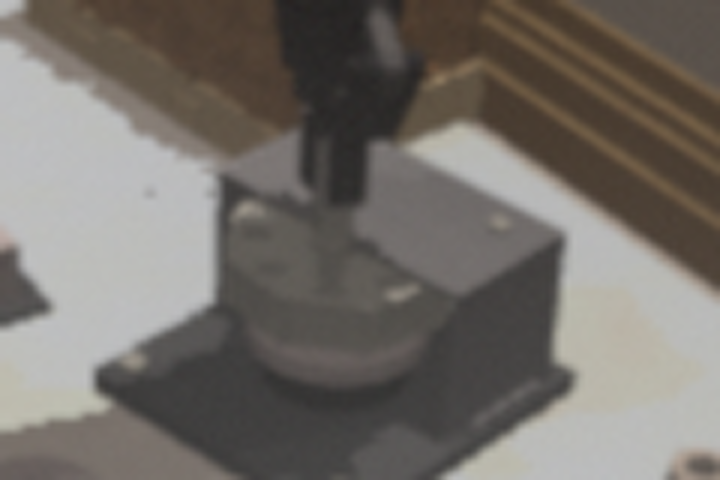

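Request:
jog_arm --rot '[[0, 0, 0], [0, 0, 0], [0, 0, 0], [0, 0, 0], [0, 0, 0]]' --dp '[[0.4, 1.8, 0], [0, 0, 2], [0, 0, 2], [0, 0, 2], [0, 0, 1]]' --fingers '[1, 1, 1, 1, 1]'

```text
t: 7.03
position: [0.5447, -0.0399, 0.1222]
orientation: [-0.0, 0.143, 0.99, -0.0]
contact_force: [-0.5, -0.5, -1.1]
width: 0.153
```

```bash
python3 h.py .5440 -.0397 .105
```

```text
t 7.03 p [544.7 -39.9 122.2] F [-0.52 -0.48 -1.13] T [-0.02  0.02 -0.02] w 0.153
x_t [-9.589e-01  2.838e-01  4.000e-04] y_t [ 2.838e-01  9.589e-01 -1.000e-04] z_t [-4.e-04 -0.e+00 -1.e+00]
tool delta mm [ 0.7 -0.  17.2]
```

Request:
jog_arm --rot '[[0, 0, 0], [0, 0, 0], [0, 0, 0], [0, 0, 0], [0, 0, 0]]' --dp '[[0.4, 0, 2], [0, 0, 2], [0, 0, 2], [0, 0, 2], [0, 0, 0]]' --fingers '[1, 1, 1, 1, 1]'

```text
t: 7.45
position: [0.5441, -0.0397, 0.114]
orientation: [-0.0, 0.143, 0.99, -0.0]
contact_force: [-0.3, 0.6, -1.2]
width: 0.157
```

Request:
jog_arm --rot '[[0, 0, 0], [0, 0, 0], [0, 0, 0], [0, 0, 0], [0, 0, 0]]' --dp '[[0, 0, 2], [0, 0, 2], [0, 0, 2], [0, 0, 1], [0, 0, 0]]' --fingers '[1, 1, 1, 1, 1]'

```text
t: 7.87
position: [0.5443, -0.0397, 0.1072]
orientation: [-0.0, 0.143, 0.99, -0.0]
contact_force: [-0.5, -0.1, -0.1]
width: 0.152
```

```bash
python3 h.py .5440 -.0397 .105
```

```text
t 7.87 p [544.3 -39.7 107.2] F [-0.5  -0.1  -0.09] T [-0.06  0.06 -0.03] w 0.152
x_t [-9.589e-01  2.838e-01  4.000e-04] y_t [ 2.838e-01  9.589e-01 -2.000e-04] z_t [-5.e-04 -1.e-04 -1.e+00]
tool delta mm [ 0.3 -0.1  2.2]
```

```bash
cat > swing.py <<'E'
import sys
from h import *
show()
cx,cy=.5704,-.0124
p=np.array(o["position"]);d=p[:2]-[cx,cy];th=np.degrees(np.arctan2(d[1],d[0]))%360
F=np.array(o["contact_force"]);e=np.array([np.cos(np.radians(th)),np.sin(np.radians(th))]);tcw=np.array([e[1],-e[0]])
print("meas th %.1f local %.1f r %.2f | Frad %.1f Ftan(cw) %.1f Fz %.1f"%(th,th-YAW,np.hypot(*d)*1e3,F[:2]@e,F[:2]@tcw,F[2]))
a0,st,n=map(float,sys.argv[1:4]); n=int(n)
A=np.radians(a0-st*np.arange(n+1)); P=np.c_[cx+.038*np.cos(A),cy+.038*np.sin(A),-.0025*np.radians(st)*np.arange(n+1)]
Q=np.round((P-P[0])@R*1e3,1)   # R^T @ v
print(np.round(np.diff(Q,axis=0),1).tolist())
E
python3 swing.py 225.9 3 10
```

```text
t 7.87 p [544.3 -39.7 107.2] F [-0.5  -0.1  -0.09] T [-0.06  0.06 -0.03] w 0.152
x_t [-9.589e-01  2.838e-01  4.000e-04] y_t [ 2.838e-01  9.589e-01 -2.000e-04] z_t [-5.e-04 -1.e-04 -1.e+00]
meas th 226.4 local 214.5 r 37.78 | Frad 0.4 Ftan(cw) 0.3 Fz -0.1
[[1.7, 1.0, 0.1], [1.7, 1.0, 0.2], [1.7, 1.2, 0.1], [1.5, 1.2, 0.1], [1.5, 1.3, 0.2], [1.4, 1.4, 0.1], [1.4, 1.4, 0.1], [1.3, 1.6, 0.2], [1.2, 1.6, 0.1], [1.1, 1.6, 0.1]]
```

Request:
jog_arm --rot '[[0, 0, 0], [0, 0, 0], [0, 0, 0], [0, 0, 0], [0, 0, 0]]' --dp '[[0.8, 0.5, 0], [1.2, 0.7, 0.1], [1.7, 1.0, 0.1], [1.7, 1.2, 0.1], [1.6, 1.2, 0.1]]' --fingers '[1, 1, 1, 1, 1]'

```text
t: 8.28
position: [0.5413, -0.0369, 0.1079]
orientation: [0.003, 0.144, 0.99, -0.002]
contact_force: [3.9, -6.5, -3.5]
width: 0.154
```

```bash
python3 swing.py 213.4 3 10
```

```text
t 8.28 p [541.3 -36.9 107.9] F [ 3.9  -6.51 -3.53] T [-1.58 -0.91 -0.06] w 0.154
x_t [-0.9583  0.2856 -0.0072] y_t [ 0.2856  0.9584 -0.0029] z_t [ 0.006  -0.0048 -1.    ]
meas th 220.2 local 208.3 r 38.03 | Frad 1.2 Ftan(cw) -7.5 Fz -3.5
[[1.5, 1.3, 0.1], [1.4, 1.4, 0.1], [1.4, 1.5, 0.2], [1.2, 1.5, 0.1], [1.2, 1.6, 0.1], [1.1, 1.7, 0.1], [1.0, 1.7, 0.1], [0.9, 1.8, 0.1], [0.9, 1.8, 0.2], [0.7, 1.8, 0.1]]
```

Request:
jog_arm --rot '[[0, 0, 0], [0, 0, 0], [0, 0, 0], [0, 0, 0], [0, 0, 0]]' --dp '[[1.5, 1.3, 0.1], [1.4, 1.4, 0.1], [1.4, 1.5, 0.2], [1.2, 1.5, 0.1], [1.2, 1.6, 0.1]]' --fingers '[1, 1, 1, 1, 1]'

```text
t: 8.7
position: [0.5363, -0.0288, 0.1075]
orientation: [0.003, 0.145, 0.989, -0.002]
contact_force: [2.5, -6.7, -0.8]
width: 0.156
```

```bash
python3 swing.py 198.4 3 10
```

```text
t 8.7 p [536.3 -28.8 107.5] F [ 2.52 -6.74 -0.8 ] T [-1.75 -0.43  0.05] w 0.156
x_t [-0.9582  0.2861 -0.0056] y_t [ 0.2862  0.9582 -0.0038] z_t [ 0.0043 -0.0052 -1.    ]
meas th 205.7 local 193.8 r 37.82 | Frad 0.6 Ftan(cw) -7.2 Fz -0.8
[[1.1, 1.7, 0.1], [1.0, 1.7, 0.1], [0.9, 1.7, 0.2], [0.9, 1.8, 0.1], [0.7, 1.9, 0.1], [0.6, 1.9, 0.1], [0.6, 1.9, 0.1], [0.4, 1.9, 0.2], [0.3, 2.0, 0.1], [0.2, 2.0, 0.1]]
```

Request:
jog_arm --rot '[[0, 0, 0], [0, 0, 0], [0, 0, 0], [0, 0, 0], [0, 0, 0]]' --dp '[[1.1, 1.7, 0.1], [1.0, 1.7, 0.1], [0.9, 1.7, 0.2], [0.9, 1.8, 0.1], [0.7, 1.9, 0.1]]' --fingers '[1, 1, 1, 1, 1]'

```text
t: 9.12
position: [0.5332, -0.0192, 0.1066]
orientation: [0.001, 0.145, 0.989, -0.002]
contact_force: [0.2, -6.1, -0.1]
width: 0.154
```

```bash
python3 swing.py 183.4 3 10
```

```text
t 9.12 p [533.2 -19.2 106.6] F [ 0.25 -6.12 -0.11] T [-1.73 -0.08  0.04] w 0.154
x_t [-0.9581  0.2864 -0.0029] y_t [ 0.2864  0.9581 -0.0044] z_t [ 0.0015 -0.0051 -1.    ]
meas th 190.3 local 178.5 r 37.83 | Frad 0.9 Ftan(cw) -6.1 Fz -0.1
[[0.6, 1.9, 0.1], [0.6, 1.9, 0.1], [0.4, 1.9, 0.2], [0.3, 2.0, 0.1], [0.3, 2.0, 0.1], [0.1, 2.0, 0.1], [0.0, 2.0, 0.1], [-0.1, 2.0, 0.2], [-0.2, 1.9, 0.1], [-0.3, 2.0, 0.1]]
```

Request:
jog_arm --rot '[[0, 0, 0], [0, 0, 0], [0, 0, 0], [0, 0, 0], [0, 0, 0]]' --dp '[[0.6, 1.9, 0.1], [0.6, 1.9, 0.1], [0.4, 1.9, 0.2], [0.3, 2.0, 0.1], [0.3, 2.0, 0.1]]' --fingers '[1, 1, 1, 1, 1]'

```text
t: 9.53
position: [0.5328, -0.0092, 0.1056]
orientation: [-0.0, 0.145, 0.989, -0.002]
contact_force: [-0.6, -6.7, 0.1]
width: 0.157
```

Request:
jog_arm --rot '[[0, 0, 0], [0, 0, 0], [0, 0, 0], [0, 0, 0], [0, 0, 0]]' --dp '[[0.1, 2.0, 0.1], [0, 2.0, 0.1], [-0.1, 2.0, 0.2], [-0.2, 1.9, 0.1], [-0.3, 2.0, 0.1]]' --fingers '[1, 1, 1, 1, 1]'

```text
t: 9.95
position: [0.5349, 0.0004, 0.1045]
orientation: [-0.001, 0.145, 0.989, -0.003]
contact_force: [-3.4, -6.8, -0.9]
width: 0.152
```

```bash
python3 swing.py 153.4 3 10
```

```text
t 9.95 p [5.349e+02 4.000e-01 1.045e+02] F [-3.36 -6.82 -0.9 ] T [-1.58  0.55 -0.03] w 0.152
x_t [-0.9581  0.2863  0.0021] y_t [ 0.2862  0.9581 -0.0055] z_t [-0.0036 -0.0046 -1.    ]
meas th 160.2 local 148.4 r 37.68 | Frad 0.8 Ftan(cw) -7.6 Fz -0.9
[[-0.4, 2.0, 0.1], [-0.5, 1.9, 0.1], [-0.6, 1.9, 0.2], [-0.7, 1.8, 0.1], [-0.8, 1.9, 0.1], [-0.9, 1.7, 0.1], [-0.9, 1.8, 0.1], [-1.1, 1.7, 0.2], [-1.2, 1.6, 0.1], [-1.2, 1.5, 0.1]]
```

Request:
jog_arm --rot '[[0, 0, 0], [0, 0, 0], [0, 0, 0], [0, 0, 0], [0, 0, 0]]' --dp '[[-0.4, 2.0, 0.1], [-0.5, 1.9, 0.1], [-0.6, 1.9, 0.2], [-0.7, 1.8, 0.1], [-0.8, 1.9, 0.1]]' --fingers '[1, 1, 1, 1, 1]'

```text
t: 10.37
position: [0.5395, 0.0088, 0.1035]
orientation: [-0.003, 0.145, 0.989, -0.003]
contact_force: [-2.6, -6.4, -0.1]
width: 0.154
```

```bash
python3 swing.py 138.4 3 10
```

```text
t 10.37 p [539.5   8.8 103.5] F [-2.56 -6.37 -0.13] T [-1.54  0.76  0.  ] w 0.154
x_t [-0.9582  0.2862  0.0045] y_t [ 0.2862  0.9582 -0.0059] z_t [-0.006  -0.0043 -1.    ]
meas th 145.5 local 133.7 r 37.51 | Frad -1.5 Ftan(cw) -6.7 Fz -0.1
[[-0.9, 1.8, 0.1], [-1.0, 1.7, 0.1], [-1.0, 1.7, 0.1], [-1.2, 1.6, 0.2], [-1.2, 1.6, 0.1], [-1.3, 1.5, 0.1], [-1.4, 1.4, 0.1], [-1.5, 1.3, 0.1], [-1.5, 1.3, 0.1], [-1.6, 1.2, 0.2]]
```

Request:
jog_arm --rot '[[0, 0, 0], [0, 0, 0], [0, 0, 0], [0, 0, 0], [0, 0, 0]]' --dp '[[-0.9, 1.8, 0.1], [-1.0, 1.7, 0.1], [-1.0, 1.7, 0.1], [-0.9, 1.2, 0.1], [0, 0, 0]]' --fingers '[1, 1, 1, 1, 1]'

```text
t: 10.78
position: [0.5444, 0.0147, 0.1027]
orientation: [-0.003, 0.144, 0.99, -0.002]
contact_force: [-3.6, -4.4, -0.8]
width: 0.155
```

```bash
python3 swing.py 126.4 3 1
```

```text
t 10.78 p [544.4  14.7 102.7] F [-3.59 -4.4  -0.83] T [-1.21  0.8   0.  ] w 0.155
x_t [-0.9584  0.2855  0.006 ] y_t [ 0.2855  0.9584 -0.0056] z_t [-0.0073 -0.0037 -1.    ]
meas th 133.8 local 122.0 r 37.52 | Frad -0.7 Ftan(cw) -5.6 Fz -0.8
[[-1.2, 1.6, 0.1]]
```

Request:
jog_arm --rot '[[0, 0, 0], [0, 0, 0], [0, 0, 0], [0, 0, 0], [0, 0, 0]]' --dp '[[0.8, -1.5, 0], [0.8, -1.4, 0], [0.8, -1.4, 0], [0, 0, 0], [0, 0, 0]]' --fingers '[1, 1, 1, 1, 1]'

```text
t: 11.2
position: [0.5438, 0.0147, 0.1037]
orientation: [-0.001, 0.143, 0.99, 0.0]
contact_force: [-1.6, -1.5, -2.3]
width: 0.152
```

```bash
python3 swing.py 126.4 3 1
```

```text
t 11.2 p [543.8  14.7 103.7] F [-1.58 -1.53 -2.3 ] T [-0.41  0.42  0.  ] w 0.152
x_t [-0.959   0.2834  0.001 ] y_t [ 2.834e-01  9.590e-01 -1.000e-04] z_t [-1.e-03  2.e-04 -1.e+00]
meas th 134.5 local 122.7 r 38.00 | Frad 0.0 Ftan(cw) -2.2 Fz -2.3
[[-1.2, 1.6, 0.1]]
```

Request:
jog_arm --rot '[[0, 0, 0], [0, 0, 0], [0, 0, 0], [0, 0, 0], [0, 0, 0]]' --dp '[[0.6, -1.0, 0], [0.3, -0.5, 0], [0, 0, 0], [0, 0, 0], [0, 0, -2]]' --fingers '[1, 1, 1, 1, 1]'

```text
t: 11.62
position: [0.5433, 0.0138, 0.1058]
orientation: [0.0, 0.143, 0.99, 0.0]
contact_force: [-0.1, 0.1, -1.1]
width: 0.155
```

```bash
python3 swing.py 126.4 3 1
```

```text
t 11.62 p [543.3  13.8 105.8] F [-0.05  0.13 -1.14] T [-0.05  0.08 -0.03] w 0.155
x_t [-9.590e-01  2.833e-01 -3.000e-04] y_t [2.833e-01 9.590e-01 5.000e-04] z_t [ 5.e-04  4.e-04 -1.e+00]
meas th 135.9 local 124.1 r 37.69 | Frad 0.1 Ftan(cw) 0.1 Fz -1.1
[[-1.2, 1.6, 0.1]]
```

Request:
jog_arm --rot '[[0, 0, 0], [0, 0, 0], [0, 0, 0], [0, 0, 0], [0, 0, 0]]' --dp '[[0, 0, -8], [0, 0, -14], [0, 0, -12], [-4, -12, 0], [-5, -17, 0]]' --fingers '[1, 1, 1, 1, 1]'

```text
t: 12.03
position: [0.5453, -0.0147, 0.1419]
orientation: [0.002, 0.141, 0.99, 0.001]
contact_force: [0.5, 0.6, -2.2]
width: 0.152
```

Request:
jog_arm --rot '[[0, 0, 0], [0, 0, 0], [0, 0, 0], [0, 0, 0], [0, 0, 0]]' --dp '[[-4, -13, 0], [-3, -9, 0], [0, 0, 0], [0, 0, 0], [0, 0, 0]]' --fingers '[1, 1, 1, 1, 1]'

```text
t: 12.45
position: [0.544, -0.0389, 0.1399]
orientation: [-0.0, 0.143, 0.99, 0.0]
contact_force: [-0.6, 1.2, -1.5]
width: 0.152
```

```bash
python3 h.py .5440 -.0397 .127; python3 look.py side s4 6 150 230 220 340
```

```text
t 12.45 p [544.  -38.9 139.9] F [-0.64  1.16 -1.55] T [ 0.01  0.   -0.01] w 0.152
x_t [-9.592e-01  2.828e-01  2.000e-04] y_t [0.2828 0.9592 0.001 ] z_t [ 1.e-04  1.e-03 -1.e+00]
tool delta mm [-0.2 -0.8 12.9]
```

View pics/s4.png

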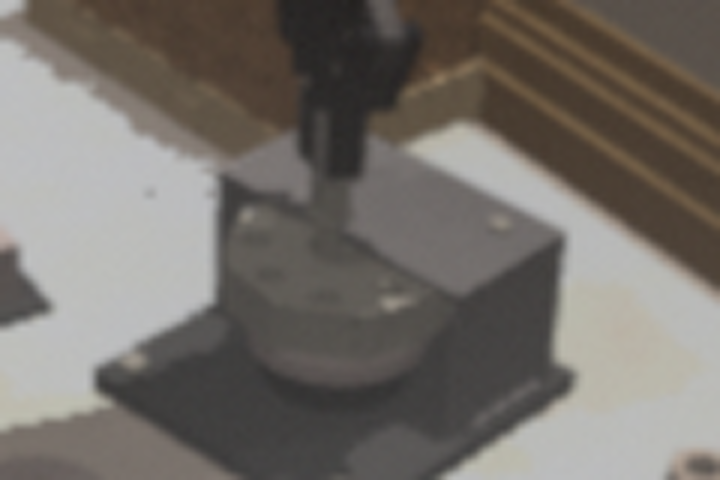

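Request:
jog_arm --rot '[[0, 0, 0], [0, 0, 0], [0, 0, 0], [0, 0, 0], [0, 0, 0]]' --dp '[[0, -0.8, 6], [0, 0, 6], [0, 0, 3], [0, 0, 3], [0, 0, 3]]' --fingers '[1, 1, 1, 1, 1]'

```text
t: 12.92
position: [0.5433, -0.0408, 0.118]
orientation: [-0.0, 0.143, 0.99, -0.0]
contact_force: [0.1, -0.3, -1.7]
width: 0.152
```

```bash
python3 h.py .5440 -.0397 .1025
```

```text
t 12.92 p [543.3 -40.8 118. ] F [ 0.07 -0.31 -1.66] T [0.01 0.04 0.02] w 0.152
x_t [-9.590e-01  2.835e-01  8.000e-04] y_t [ 2.835e-01  9.590e-01 -4.000e-04] z_t [-8.e-04 -2.e-04 -1.e+00]
tool delta mm [-0.3  1.2 15.5]
```

Request:
jog_arm --rot '[[0, 0, 0], [0, 0, 0], [0, 0, 0], [0, 0, 0], [0, 0, 0]]' --dp '[[-0.3, 1.0, 2], [0, 0, 3], [0, 0, 3], [0, 0, 3], [0, 0, 3]]' --fingers '[1, 1, 1, 1, 1]'

```text
t: 13.33
position: [0.5443, -0.0401, 0.1045]
orientation: [0.0, 0.143, 0.99, 0.0]
contact_force: [0.2, 0.2, -1.1]
width: 0.155
```

```bash
python3 swing.py 225.6 3 20
```

```text
t 13.33 p [544.3 -40.1 104.5] F [ 0.21  0.23 -1.15] T [ 0.01 -0.05 -0.  ] w 0.155
x_t [-9.589e-01  2.839e-01 -2.000e-04] y_t [2.839e-01 9.589e-01 1.000e-04] z_t [ 2.e-04 -0.e+00 -1.e+00]
meas th 226.7 local 214.9 r 38.07 | Frad -0.3 Ftan(cw) 0.0 Fz -1.1
[[1.7, 1.0, 0.1], [1.7, 1.0, 0.2], [1.6, 1.2, 0.1], [1.6, 1.2, 0.1], [1.5, 1.3, 0.2], [1.4, 1.4, 0.1], [1.4, 1.5, 0.1], [1.2, 1.5, 0.1], [1.2, 1.6, 0.2], [1.1, 1.7, 0.1], [1.0, 1.7, 0.1], [0.9, 1.8, 0.2], [0.9, 1.8, 0.1], [0.7, 1.8, 0.1], [0.6, 1.9, 0.2], [0.6, 1.9, 0.1], [0.4, 2.0, 0.1], [0.3, 1.9, 0.2], [0.3, 2.0, 0.1], [0.1, 2.0, 0.1]]
```

Request:
jog_arm --rot '[[0, 0, 0], [0, 0, 0], [0, 0, 0], [0, 0, 0], [0, 0, 0]]' --dp '[[1.7, 1.0, 0.1], [1.7, 1.0, 0.2], [1.6, 1.2, 0.1], [1.6, 1.2, 0.1], [1.5, 1.3, 0.2]]' --fingers '[1, 1, 1, 1, 1]'

```text
t: 13.75
position: [0.5402, -0.0359, 0.1048]
orientation: [0.003, 0.144, 0.99, -0.002]
contact_force: [3.4, -6.8, -4.3]
width: 0.155
```

Request:
jog_arm --rot '[[0, 0, 0], [0, 0, 0], [0, 0, 0], [0, 0, 0], [0, 0, 0]]' --dp '[[1.4, 1.4, 0.1], [1.4, 1.5, 0.1], [1.2, 1.5, 0.1], [1.2, 1.6, 0.2], [1.1, 1.7, 0.1]]' --fingers '[1, 1, 1, 1, 1]'

```text
t: 14.17
position: [0.5357, -0.0277, 0.1044]
orientation: [0.003, 0.145, 0.989, -0.002]
contact_force: [2.0, -6.4, -1.1]
width: 0.155
```

```bash
python3 swing.py 195.6 2 10
```

```text
t 14.17 p [535.7 -27.7 104.4] F [ 2.01 -6.41 -1.1 ] T [-1.72 -0.48 -0.  ] w 0.155
x_t [-0.9581  0.2863 -0.0057] y_t [ 0.2863  0.9581 -0.004 ] z_t [ 0.0043 -0.0055 -1.    ]
meas th 203.8 local 191.9 r 37.90 | Frad 0.7 Ftan(cw) -6.7 Fz -1.1
[[0.7, 1.1, 0.1], [0.6, 1.2, 0.1], [0.6, 1.2, 0.0], [0.6, 1.2, 0.1], [0.5, 1.2, 0.1], [0.5, 1.2, 0.1], [0.5, 1.3, 0.1], [0.3, 1.2, 0.0], [0.4, 1.3, 0.1], [0.3, 1.3, 0.1]]
```

Request:
jog_arm --rot '[[0, 0, 0], [0, 0, 0], [0, 0, 0], [0, 0, 0], [0, 0, 0]]' --dp '[[0.7, 1.1, 0.1], [0.6, 1.2, 0.1], [0.6, 1.2, 0], [0.6, 1.2, 0.1], [0.5, 1.2, 0.1]]' --fingers '[1, 1, 1, 1, 1]'

```text
t: 14.58
position: [0.5336, -0.0213, 0.1039]
orientation: [0.001, 0.145, 0.989, -0.002]
contact_force: [0.5, -6.7, -0.6]
width: 0.158
```

```bash
python3 swing.py 185.6 2 10
```

```text
t 14.58 p [533.6 -21.3 103.9] F [ 0.45 -6.73 -0.55] T [-1.77 -0.12  0.03] w 0.158
x_t [-0.9581  0.2864 -0.0035] y_t [ 0.2865  0.9581 -0.0044] z_t [ 0.0021 -0.0052 -1.    ]
meas th 193.5 local 181.7 r 37.87 | Frad 1.1 Ftan(cw) -6.6 Fz -0.6
[[0.5, 1.2, 0.1], [0.4, 1.3, 0.1], [0.4, 1.3, 0.0], [0.4, 1.2, 0.1], [0.3, 1.3, 0.1], [0.2, 1.3, 0.1], [0.2, 1.3, 0.1], [0.2, 1.4, 0.0], [0.1, 1.3, 0.1], [0.1, 1.3, 0.1]]
```

Request:
jog_arm --rot '[[0, 0, 0], [0, 0, 0], [0, 0, 0], [0, 0, 0], [0, 0, 0]]' --dp '[[0.5, 1.2, 0.1], [0.4, 1.3, 0.1], [0.4, 1.3, 0], [0.4, 1.2, 0.1], [0.3, 1.3, 0.1]]' --fingers '[1, 1, 1, 1, 1]'

```text
t: 15.0
position: [0.5327, -0.0146, 0.1032]
orientation: [0.001, 0.145, 0.989, -0.003]
contact_force: [0.1, -7.8, 0.1]
width: 0.156
```

```bash
cat >> swing.py <<'E'
T=np.array(o["ft_torque"]); print("Ttan %.3f"%(np.hypot(*T[:2])), "turn est %.2f"%(1.78+np.radians(225.6-1.4-th)))
E
python3 swing.py 175.6 2 10
```

```text
t 15.0 p [532.7 -14.6 103.2] F [ 0.08 -7.82  0.08] T [-1.75  0.11 -0.01] w 0.156
x_t [-0.9581  0.2865 -0.0017] y_t [ 0.2865  0.9581 -0.0048] z_t [ 3.0e-04 -5.1e-03 -1.0e+00]
meas th 183.4 local 171.6 r 37.79 | Frad 0.4 Ftan(cw) -7.8 Fz 0.1
[[0.3, 1.3, 0.1], [0.2, 1.3, 0.1], [0.1, 1.3, 0.0], [0.2, 1.3, 0.1], [0.0, 1.4, 0.1], [0.1, 1.3, 0.1], [-0.1, 1.3, 0.1], [0.0, 1.4, 0.0], [-0.1, 1.3, 0.1], [-0.2, 1.3, 0.1]]
Ttan 1.751 turn est 2.49
```

Request:
jog_arm --rot '[[0, 0, 0], [0, 0, 0], [0, 0, 0], [0, 0, 0], [0, 0, 0]]' --dp '[[0.3, 1.3, 0.1], [0.2, 1.3, 0.1], [0.1, 1.3, 0], [0.2, 1.3, 0.1], [0, 1.4, 0.1]]' --fingers '[1, 1, 1, 1, 1]'

```text
t: 15.42
position: [0.5329, -0.01, 0.1028]
orientation: [-0.0, 0.145, 0.989, -0.004]
contact_force: [-1.9, -10.6, 2.2]
width: 0.153
```

```bash
python3 swing.py 165.6 2 10
```

```text
t 15.42 p [532.9 -10.  102.8] F [ -1.93 -10.6    2.21] T [-2.64  0.6  -0.03] w 0.153
x_t [-9.579e-01  2.871e-01 -4.000e-04] y_t [ 0.2871  0.9579 -0.0075] z_t [-0.0018 -0.0073 -1.    ]
meas th 176.4 local 164.5 r 37.60 | Frad 1.3 Ftan(cw) -10.7 Fz 2.2
[[0.0, 1.3, 0.1], [0.0, 1.4, 0.1], [-0.0, 1.3, 0.0], [-0.2, 1.3, 0.1], [-0.1, 1.3, 0.1], [-0.2, 1.3, 0.1], [-0.3, 1.3, 0.0], [-0.3, 1.3, 0.1], [-0.3, 1.3, 0.1], [-0.4, 1.3, 0.1]]
Ttan 2.705 turn est 2.61
```

Request:
jog_arm --rot '[[0, 0, 0], [0, 0, 0], [0, 0, 0], [0, 0, 0], [0, 0, 0]]' --dp '[[0, 0.4, 0], [0, 0.4, 0], [0, 0.4, 0.1], [0, 0.4, 0], [0, 0.4, 0]]' --fingers '[1, 1, 1, 1, 1]'

```text
t: 15.83
position: [0.533, -0.0094, 0.1027]
orientation: [-0.001, 0.146, 0.989, -0.004]
contact_force: [-3.6, -11.4, 3.8]
width: 0.155
```

```bash
python3 swing.py 162.6 1 10
```

```text
t 15.83 p [533.   -9.4 102.7] F [ -3.58 -11.42   3.82] T [-2.79  0.76 -0.04] w 0.155
x_t [-9.576e-01  2.881e-01  2.000e-04] y_t [ 0.2881  0.9576 -0.0089] z_t [-0.0028 -0.0084 -1.    ]
meas th 175.4 local 163.6 r 37.56 | Frad 2.6 Ftan(cw) -11.7 Fz 3.8
[[-0.0, 0.7, 0.0], [0.0, 0.6, 0.1], [-0.1, 0.7, 0.0], [0.0, 0.7, 0.1], [-0.1, 0.6, 0.0], [-0.1, 0.7, 0.0], [0.0, 0.6, 0.1], [-0.1, 0.7, 0.0], [-0.1, 0.6, 0.0], [-0.2, 0.7, 0.1]]
Ttan 2.893 turn est 2.63
```

Request:
jog_arm --rot '[[0, 0, 0], [0, 0, 0], [0, 0, 0], [0, 0, 0], [0, 0, 0]]' --dp '[[0, 0.4, 0], [0, 0.4, 0], [0, 0.4, 0], [0, 0.4, 0], [0, 0, 0]]' --fingers '[1, 1, 1, 1, 1]'

```text
t: 16.25
position: [0.533, -0.0087, 0.1026]
orientation: [-0.001, 0.146, 0.989, -0.005]
contact_force: [-2.7, -11.0, 3.8]
width: 0.154
```

```bash
python3 swing.py 160 1 1
```

```text
t 16.25 p [533.   -8.7 102.6] F [ -2.68 -11.04   3.77] T [-2.96  0.83 -0.04] w 0.154
x_t [-9.575e-01  2.886e-01  7.000e-04] y_t [ 0.2886  0.9574 -0.0099] z_t [-0.0036 -0.0093 -1.    ]
meas th 174.3 local 162.5 r 37.54 | Frad 1.6 Ftan(cw) -11.3 Fz 3.8
[[-0.0, 0.7, 0.0]]
Ttan 3.072 turn est 2.65
```

Request:
jog_arm --rot '[[0, 0, 0], [0, 0, 0], [0, 0, 0], [0, 0, 0], [0, 0, 0]]' --dp '[[-0.1, 0.5, 0], [-0.1, 0.5, 0], [0, 0.5, 0], [0, 0, 0], [0, 0, 0]]' --fingers '[1, 1, 1, 1, 1]'

```text
t: 16.67
position: [0.5332, -0.008, 0.1026]
orientation: [-0.002, 0.146, 0.989, -0.005]
contact_force: [-5.0, -11.4, 3.4]
width: 0.156
```

```bash
python3 swing.py 158 1 1
```

```text
t 16.67 p [533.2  -8.  102.6] F [ -5.04 -11.41   3.41] T [-3.16  1.01 -0.04] w 0.156
x_t [-0.9573  0.2889  0.0015] y_t [ 0.2889  0.9573 -0.0109] z_t [-0.0046 -0.01   -0.9999]
meas th 173.2 local 161.4 r 37.47 | Frad 3.7 Ftan(cw) -11.9 Fz 3.4
[[-0.1, 0.7, 0.0]]
Ttan 3.314 turn est 2.67
```

Request:
jog_arm --rot '[[0, 0, 0], [0, 0, 0], [0, 0, 0], [0, 0, 0], [0, 0, 0]]' --dp '[[0, 0, 0], [0, 0, 0], [0, 0, 0], [0, 0, 0], [0, 0, 0]]' --fingers '[1, 1, 1, 1, 1]'

```text
t: 17.08
position: [0.5332, -0.008, 0.1026]
orientation: [-0.002, 0.146, 0.989, -0.005]
contact_force: [-3.3, -12.9, 4.2]
width: 0.155
```

```bash
python3 swing.py 158 1 1
```

```text
t 17.08 p [533.2  -8.  102.6] F [ -3.35 -12.93   4.16] T [-3.2   0.98 -0.03] w 0.155
x_t [-0.9573  0.2891  0.0015] y_t [ 0.289   0.9573 -0.0108] z_t [-0.0045 -0.0099 -0.9999]
meas th 173.2 local 161.4 r 37.46 | Frad 1.8 Ftan(cw) -13.2 Fz 4.2
[[-0.1, 0.7, 0.0]]
Ttan 3.346 turn est 2.67
```

Request:
jog_arm --rot '[[0, 0, 0], [0, 0, 0], [0, 0, 0], [0, 0, 0], [0, 0, 0]]' --dp '[[-0.3, -1.8, 0], [-0.3, -1.8, 0], [-0.3, -1.8, 0], [-0.3, -1.8, 0], [0, 0, 0]]' --fingers '[1, 1, 1, 1, 1]'

```text
t: 17.5
position: [0.5331, -0.0086, 0.1022]
orientation: [-0.001, 0.144, 0.99, -0.001]
contact_force: [-3.6, -5.5, 2.5]
width: 0.154
```

```bash
python3 swing.py 158 1 1
```

```text
t 17.5 p [533.1  -8.6 102.2] F [-3.57 -5.53  2.46] T [-1.41  0.83 -0.04] w 0.154
x_t [-0.9583  0.2857  0.0024] y_t [ 0.2857  0.9583 -0.0031] z_t [-0.0032 -0.0023 -1.    ]
meas th 174.2 local 162.3 r 37.50 | Frad 3.0 Ftan(cw) -5.9 Fz 2.5
[[-0.1, 0.7, 0.0]]
Ttan 1.638 turn est 2.65
```

Request:
jog_arm --rot '[[0, 0, 0], [0, 0, 0], [0, 0, 0], [0, 0, 0], [0, 0, 0]]' --dp '[[0.5, -1.5, 0], [0.5, -1.5, 0], [0, -1, 0], [0, 0, 0], [0, 0, 0]]' --fingers '[1, 1, 1, 1, 1]'

```text
t: 17.92
position: [0.5328, -0.0089, 0.1022]
orientation: [0.0, 0.143, 0.99, 0.0]
contact_force: [-0.9, -2.0, -0.6]
width: 0.159
```

```bash
python3 swing.py 158 1 1
```

```text
t 17.92 p [532.8  -8.9 102.2] F [-0.93 -2.02 -0.6 ] T [-0.5   0.26  0.03] w 0.159
x_t [-9.591e-01  2.831e-01 -1.000e-04] y_t [2.831e-01 9.591e-01 4.000e-04] z_t [ 2.e-04  3.e-04 -1.e+00]
meas th 174.7 local 162.8 r 37.79 | Frad 0.7 Ftan(cw) -2.1 Fz -0.6
[[-0.1, 0.7, 0.0]]
Ttan 0.563 turn est 2.64
```

Request:
jog_arm --rot '[[0, 0, 0], [0, 0, 0], [0, 0, 0], [0, 0, 0], [0, 0, 0]]' --dp '[[0.2, -1.3, 0], [0, -0.7, 0], [0, 0, 0], [0, 0, 0], [0, 0, -2]]' --fingers '[1, 1, 1, 1, 1]'

```text
t: 18.33
position: [0.5317, -0.0107, 0.1039]
orientation: [-0.0, 0.143, 0.99, 0.0]
contact_force: [0.2, 0.4, -2.2]
width: 0.154
```

```bash
python3 h.py .4533 .1502 .145
```

```text
t 18.33 p [531.7 -10.7 103.9] F [ 0.23  0.38 -2.22] T [ 0.06 -0.04  0.  ] w 0.154
x_t [-9.590e-01  2.833e-01  7.000e-04] y_t [2.833e-01 9.590e-01 2.000e-04] z_t [-6.e-04  4.e-04 -1.e+00]
tool delta mm [120.8 132.2 -41. ]
```

Free. Lift out and return to the rest.

Request:
jog_arm --rot '[[0, 0, 0], [0, 0, 0], [0, 0, 0], [0, 0, 0], [0, 0, 0]]' --dp '[[0, 0, -6], [0, 0, -12], [0, 0, -14], [0, 0, -6], [6, 7, -3]]' --fingers '[1, 1, 1, 1, 1]'

```text
t: 18.75
position: [0.5301, -0.0049, 0.1476]
orientation: [0.002, 0.145, 0.989, -0.0]
contact_force: [-0.2, -1.4, -1.3]
width: 0.152
```

Request:
jog_arm --rot '[[0, 0, 0], [0, 0, 0], [0, 0, 0], [0, 0, 0], [0, 0, 0]]' --dp '[[18, 20, 0], [25, 27, 0], [25, 27, 0], [25, 27, 0], [16, 18, 0]]' --fingers '[1, 1, 1, 1, 1]'

```text
t: 19.17
position: [0.4544, 0.1462, 0.1451]
orientation: [-0.001, 0.141, 0.99, 0.001]
contact_force: [-0.0, 0.0, -1.3]
width: 0.159
```

Request:
jog_arm --rot '[[0, 0, 0], [0, 0, 0], [0, 0, 0], [0, 0, 0], [0, 0, 0]]' --dp '[[5, 6, 10], [0, 0, 20], [0, 0, 15], [0, 0, 0], [0, 0, 0]]' --fingers '[1, 1, 1, 1, 1]'

```text
t: 19.58
position: [0.4531, 0.1483, 0.0992]
orientation: [-0.001, 0.144, 0.99, -0.001]
contact_force: [0.5, -0.7, -1.2]
width: 0.152
```

```bash
python3 h.py .4533 .1502 .082; python3 look.py side s5 6 150 230 180 300; python3 look.py top t5 6 150 230 230 330
```

```text
t 19.58 p [453.1 148.3  99.2] F [ 0.46 -0.73 -1.17] T [ 0.01 -0.03 -0.02] w 0.152
x_t [-0.9587  0.2845  0.0019] y_t [ 0.2845  0.9587 -0.0026] z_t [-0.0026 -0.0019 -1.    ]
tool delta mm [ 0.3  1.9 17.2]
```

View pics/s5.png

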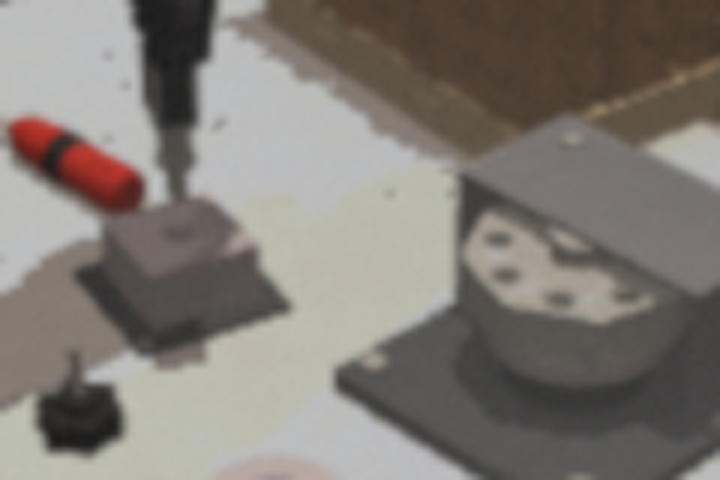

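View pics/t5.png

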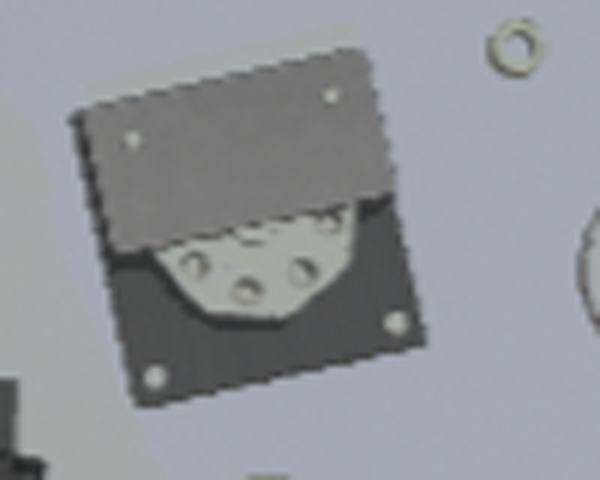

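```bash
python3 - <<'E'
from fit import *
h=np.array([[195,266],[247,290],[303,271]])/6+[230,150]-.5-[.366,-.038]
for q in h:
    w=unproj("top",*q,.0755)[:2]-[.572,-.012]; print(np.hypot(*w),np.degrees(np.arctan2(w[1],w[0]))%360-11.83)
E
```

```text
0.03874379552506164 118.34495071015677
0.03723220868144615 162.2867020690592
0.036665812130689236 209.22150264506712
```

Request:
jog_arm --rot '[[0, 0, 0], [0, 0, 0], [0, 0, 0], [0, 0, 0], [0, 0, 0]]' --dp '[[0.3, 1.5, 6], [0, 0, 6], [0, 0, 5], [0, 0, 3], [0, 0, 3]]' --fingers '[1, 1, 1, 1, 1]'

```text
t: 20.1
position: [0.4541, 0.1506, 0.0767]
orientation: [-0.0, 0.143, 0.99, -0.0]
contact_force: [-0.4, -2.0, 3.6]
width: 0.156
```

```bash
python3 h.py .4533 .1502 .0596
```

```text
t 20.1 p [454.1 150.6  76.7] F [-0.37 -2.01  3.62] T [-0.41  0.36  0.04] w 0.156
x_t [-9.589e-01  2.839e-01  6.000e-04] y_t [ 2.839e-01  9.589e-01 -6.000e-04] z_t [-8.e-04 -5.e-04 -1.e+00]
tool delta mm [ 0.7 -0.6 17.1]
```

Request:
jog_arm --rot '[[0, 0, 0], [0, 0, 0], [0, 0, 0], [0, 0, 0], [0, 0, 0]]' --dp '[[0.7, -0.8, -1], [0, 0, 0], [0, 0, 2], [0, 0, 2], [0, 0, 2]]' --fingers '[1, 1, 1, 1, 1]'

```text
t: 20.52
position: [0.4535, 0.1502, 0.0721]
orientation: [0.0, 0.143, 0.99, 0.0]
contact_force: [0.1, -0.1, -0.7]
width: 0.156
```

```bash
python3 h.py .4533 .1502 .0596
```

```text
t 20.52 p [453.5 150.2  72.1] F [ 0.1  -0.09 -0.67] T [-0.07  0.03 -0.04] w 0.156
x_t [-9.589e-01  2.839e-01 -1.000e-04] y_t [0.2839 0.9589 0.    ] z_t [ 1.e-04  0.e+00 -1.e+00]
tool delta mm [ 0.2 -0.  12.5]
```

Request:
jog_arm --rot '[[0, 0, 0], [0, 0, 0], [0, 0, 0], [0, 0, 0], [0, 0, 0]]' --dp '[[0.2, 0, 3], [0, 0, 3], [0, 0, 3], [0, 0, 2], [0, 0, 1]]' --fingers '[1, 1, 1, 1, 1]'

```text
t: 20.93
position: [0.4531, 0.1502, 0.0597]
orientation: [-0.0, 0.143, 0.99, -0.0]
contact_force: [0.0, -0.5, -1.6]
width: 0.158
```

Request:
jog_arm --rot '[[0, 0, 0], [0, 0, 0], [0, 0, 0], [0, 0, 0], [0, 0, 0]]' --dp '[[0, 0, 1], [0, 0, 1], [0, 0, 0], [0, 0, 0], [0, 0, 0]]' --fingers '[1, 1, 1, 1, 1]'

```text
t: 21.35
position: [0.4533, 0.1502, 0.0596]
orientation: [-0.001, 0.144, 0.99, 0.0]
contact_force: [-4.1, -3.2, 10.8]
width: 0.147
```

```bash
python3 h.py .4533 .1502 .0596
```

```text
t 21.35 p [453.3 150.2  59.6] F [-4.14 -3.17 10.84] T [-0.57  0.97  0.01] w 0.147
x_t [-0.9588  0.2841  0.0016] y_t [ 0.2841  0.9588 -0.    ] z_t [-1.5e-03  4.0e-04 -1.0e+00]
tool delta mm [-0.  0. -0.]
```

Request:
jog_arm --rot '[[0, 0, 0], [0, 0, 0], [0, 0, 0], [0, 0, 0], [0, 0, 0]]' --dp '[[0, 0, -1.6], [0, 0, 0], [0, 0, 0], [0, 0, 0], [0, 0, 0]]' --fingers '[1, 1, 0.6, 0.5, 0.4]'

```text
t: 21.77
position: [0.4537, 0.1509, 0.0599]
orientation: [0.0, 0.143, 0.99, 0.0]
contact_force: [-0.1, 0.5, -0.6]
width: 0.297
```

Request:
jog_arm --rot '[[0, 0, 0], [0, 0, 0], [0, 0, 0], [0, 0, 0], [0, 0, 0]]' --dp '[[0, 0, 0], [0, 0, 0], [0, 0, 0], [0, 0, 0], [0, 0, 0]]' --fingers '[0.2, -0.2, -0.5, -0.8, -1]'

```text
t: 22.18
position: [0.4533, 0.1504, 0.0597]
orientation: [-0.0, 0.143, 0.99, 0.0]
contact_force: [-0.0, -0.0, -0.3]
width: 0.941
```

Request:
jog_arm --rot '[[0, 0, 0], [0, 0, 0], [0, 0, 0], [0, 0, 0], [0, 0, 0]]' --dp '[[0, 0, 0], [0, 0, -10], [0, 0, -20], [0, 0, -25], [0, 0, -25]]' --fingers '[-1, -1, -1, -1, -1]'

```text
t: 22.6
position: [0.4528, 0.1498, 0.1408]
orientation: [-0.0, 0.144, 0.99, -0.001]
contact_force: [0.5, -0.1, 0.4]
width: 0.995
```

Request:
jog_arm --rot '[[0, 0, 0], [0, 0, 0], [0, 0, 0], [0, 0, 0], [0, 0, 0]]' --dp '[[0, 0, -25], [0, 0, -25], [0, 0, -10], [0, 0, 0], [0, 0, 0]]' --fingers '[-1, -1, -1, -1, -1]'

```text
t: 23.02
position: [0.4533, 0.1504, 0.1999]
orientation: [0.0, 0.143, 0.99, 0.0]
contact_force: [0.1, 0.6, -0.4]
width: 1.0
```

```bash
python3 h.py; python3 look.py side s6 6 140 230 180 300
```

```text
t 23.02 p [453.3 150.4 199.9] F [ 0.09  0.62 -0.39] T [ 0.02 -0.01  0.  ] w 1.0
x_t [-9.589e-01  2.837e-01 -3.000e-04] y_t [2.837e-01 9.589e-01 8.000e-04] z_t [ 5.e-04  7.e-04 -1.e+00]
```

View pics/s6.png

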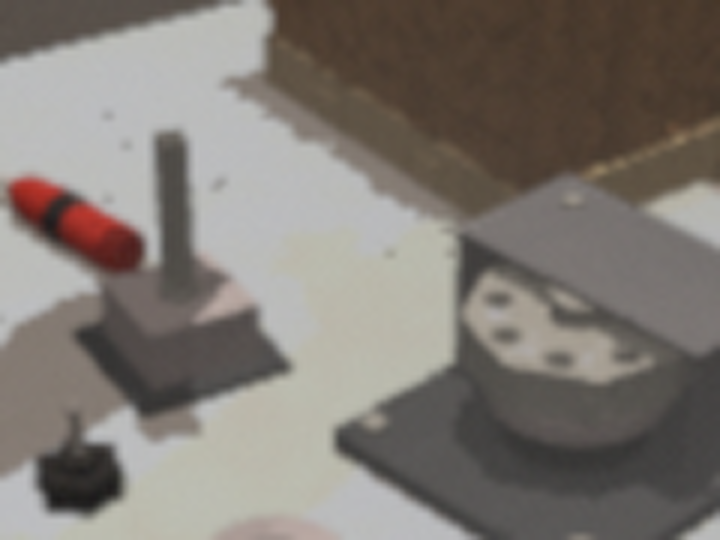

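```bash
python3 -c "
from rig import manip; print(manip.hand_in())"
```

```text
the job is handed in; nothing more can be done
None
```

I tightened the ring nut with two swings of the tommy bar, put the bar back in its rest and handed in at about 23 s. The hand-in gave no verdict.

**Clamping:** I stopped when the force at the hole had risen from 6.6 N, turning freely, to about 12–13 N. By the figures in the brief that is roughly 75–115 N on the ring. This is inferred, because the clamp force can't be read directly.

**Forces:** The highest bar force I read was about 13 N, against the 35 N limit. I noticed no contact between the fingers and the stand.

**Last checks:**
- **Bar:** before I opened the gripper, the bar was back at its starting height to within 0.1 mm, pressing about 11 N on the block. The last side picture shows it upright in the rest with the hand clear of everything.
- **Bystanders:** I touched none of them. The screwdriver and star knob look unmoved in the last pictures; I did not check the post and collar separately.
- **One disagreement:** both the camera and the arm put the nut at about 2.65 rad. By the brief's angles that means about 40 N at most, well below the force reading. I trusted the force because it had clearly risen and was still climbing steeply, so the margin over 40 N depends on that reading.

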